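# Lower the specimen case cover on the fingers

## Robot

A 7-joint arm with a two-finger parallel gripper is mounted at the origin on the work surface. World frame = base frame: x ahead of the robot, y to its left, z up, the work surface at z = 0. Lengths are in m, angles in rad, forces in N, time in s.
With the tool pointing down it reaches from about 0.425 to 0.95 m from the base axis. Payload 4.7 kg.
Tool frame: the origin (TCP) lies on the centre line of the jaws, within the pads' length; the fingertips stand 25 mm ahead of it and the grasp point (between the pads) lies 6 mm ahead of it (tip_reach is the distance from the TCP to the fingertips, in m); z points along the fingers, x is the direction in which the jaws open and shut, and the axes are right-handed (so a half turn about z gives the same grasp; the last joint's range is limited). The gripper opens to 85 mm and grips with 20 to 120 N. Pads are 22 mm wide; open, the fingers measure 114 mm over their backs; the gripper's body (76 mm by 85 mm) begins 54 mm behind the grasp point. The pads swing forward as they close: fully open they stand 13 mm farther back than shut.
Start: joints at [-1.3, 0.469, -0.049, 1.532, 0.024, 1.141, -0.082], TCP at [0.199, 0.645, 0.256] pointing down, gripper open.
Joint ranges: [-2.59, 2.59], [-0.33, 1.99], [-1.39, 1.29], [0.1, 2.45], [-1.04, 4.18], [0.21, 1.99], [-2.66, 2.66]. Speed limits (rad/s): [2.57, 2.57, 3.14, 3.14, 3.14, 3.14, 3.14].

## Interface

Orientations are given as [roll, pitch, yaw] about the fixed x, y, z axes, in that order (R = Rz(yaw) Ry(pitch) Rx(roll)).
In Python, from plant import * gives the robot as it stands.
- The arm moves only by the tool servo_tool, never from a script. Its argument "plan" is one flat list of numbers, 7 for each row, row after row: the turn, a rotation vector about the tool's x, y, z in rad, then the shift along the tool's x, y, z in mm, then the finger opening in mm, from 0 to 85.4. In form: [rx, ry, rz, dx, dy, dz, jaw, rx, ry, rz, dx, dy, dz, jaw, ...]. A call has 1 to 8 rows; each row shifts and turns the commanded pose from where the row before left it, along the tool's axes as they then stand; what a row does not reach is not made up. A row lasts 1/8 s, in which the tool goes at most 62.5 mm and 10.7 degrees, less where a joint would pass 70% of its speed; a pose out of reach is approached as far as the arm can. A call is refused whole if a number of a shift passes 62.5 or a number of a turn 0.188, either way. A call with a gripper value outside its range is refused whole. The fingers move at their own pace and stop on an object; "force" is the grip in N (left out, the last holds). Time passes only in rows, so rows that do not move let the fingers close. It gives the time, the measured TCP pose, the force and the opening at its end, in the units of the state.
- sense(): the state, without advancing time (a new reading comes with each control period).
- camera(name): name is "scene" or "top" or "wrist"; returns a dict with "img" (384x512x3 uint8, red, green, blue), "camera_matrix" (3x3 intrinsics, pixels), "rvec" (rotation vector, rad) and "tvec" (3), from world to camera coordinates, as OpenCV has them. Camera axes: x right, y down, z forward; pixel columns grow to the right and rows downward; lengths in m; the calibration is good to about 2 mm. A picture is of the moment at which its call begins. There is no depth.
- close_job(): hands the job in, once; it reports no verdict.
The state is a dict: "time": time; "joint_positions": joint angles; "qvel": joint speeds; "effort": joint torques, N m; "tcp_pos": TCP position; "orientation": TCP orientation; "contact_force": force on the tool from outside, world axes, zero at the start; "wrist_torque": the same for the moment, N m; "opening": finger opening in m.
Only numpy, scipy, OpenCV 4.12 (cv2) and the standard library are available. Lean on these libraries where they do the work, as an engineer would, in place of code of your own. Each camera call takes 0.05 s, during which the arm holds its last target.

## Task

The clear cover of the specimen case stands open, leaning back. Push it forward past upright so that it starts to fall, catch it from below on a finger while it is still well open, and lower it slowly on the finger until it lies fully shut, without letting it slam. Never grip or pinch the cover, leave the bottle, the black specimen mount and the loupe standing where they are, and finish with the hand clear.

Things in the scene. Friction and masses are not known exactly. Their poses are not given: they have to be found in the camera images.
- case: Grey open-topped specimen case, fixed to the table, 160 mm (its x) by 260 mm (its y) by 95 mm high; origin at the centre of its underside, z up. Its front (its -x side) faces roughly to the robot; the cover is hinged along the top of the far (+x) side. Inside, eight specimens in a black rack, all at least 30 mm below the rim.
- cover (a joint): Angle of the clear, grey-framed cover (0.5 kg), rad: 0 shut and level, 1.57 upright, stop at 1.82 (leaning away from the robot); starts at 1.62 to 1.78. Within about 0.2 of upright hinge friction holds it; below about 1.3 it falls, damped, slow at first, some 3 to 5 s from 1.2 until shut, ending at 0.5 to 0.7 rad/s: a slam. Below 0.3 keep it under 0.4 rad/s.
- cover_hinge (a point): Mid-point of the hinge axis, 85 mm behind the case's centre (its +x), 95 mm above the table, level with the underside of the shut cover. The axis runs along the case's y. The point turns with the cover: its x axis points from the tab to the hinge, its z axis out of the cover's outer face.
- tab_edge (a point): Middle of the pull tab's front lower edge, on the cover's underside, 210 mm from the hinge axis; axes as cover_hinge. The cover is a plate 8 mm thick (from the underside outwards), 170 mm from hinge to front edge, 260 mm wide; the tab, 120 mm wide, runs 40 mm on from the middle of that edge in the same plane. Shut, it juts 45 mm out before the case's front, free space below.
- wash_bottle: White plastic bottle with a grey cap, 60 mm diameter, 150 mm tall, loose, standing beside the case; origin at the centre of its underside. Leave alone.
- mount: Black cylindrical specimen mount, 32 mm diameter, 24 mm tall, loose, standing beside the case; origin at the centre of its underside. Leave alone.
- loupe: Dark steel loupe, waisted cylinder 44 mm diameter, 50 mm tall, loose, standing beside the case; origin at the centre of its underside. Leave alone.

How it is judged:
By the outcome, as a careful person would: the job done as asked, in the order asked, and still so for the second after the job is handed in, with the robot touching nothing.
It also fails if it takes over 64 s, if anything falls off the work surface, if the arm or the gripper's body presses on something with over 40 N, if the wrist force passes 120 N, or if a joint passes its speed limit or range.

## Working session

There is one attempt and no reset: what is moved stays moved. The work goes in short steps, Python scripts to look and compute and a tool call to move; the robot and the scene stay as the last step left them, time stands still between calls to the robot, and variables do not carry over. Pictures are saved under pics/ and viewed, and the job is handed in when it is done.

Besides the shell and the picture viewer there is one more tool, called after "Call:" as name(argument=value, ...) on one line, values as JSON. servo_tool: Moves the arm, as the interface text tells. Its arguments: {"type":"object","properties":{"plan":{"type":"array","items":{"type":"number"}},"force":{"type":"number"}},"required":["plan"]}

```bash
ls; mkdir -p pics; python3 - <<'E'
from plant import *
import cv2
s=sense();print(s)
for n in("scene","top","wrist"):
    c=camera(n);cv2.imwrite(f"pics/{n}0.png",c["img"][:,:,::-1]);print(n,c["camera_matrix"].tolist(),c["rvec"],c["tvec"])
    import numpy as np;np.savez(f"pics/{n}0.npz",**c)
E
```

```text
pics
{'time': 0.0, 'joint_positions': array([-1.29987863,  0.46948255, -0.04859183,  1.53367468,  0.02409691,
        1.14097419, -0.08233047]), 'qvel': array([ 5.54528187e-04,  1.46802524e-04, -7.51310182e-05, -5.79169956e-04,
        6.96352691e-04,  1.29707121e-03, -6.98399319e-04]), 'effort': array([-5.18986108e-04, -5.10320914e+01, -4.65983141e-02, -2.37711525e+01,
        1.07757983e-02,  7.42533070e-03, -3.45358686e-06]), 'tcp_pos': array([0.19919326, 0.64439574, 0.25524178]), 'orientation': array([3.14152411e+00, 1.95209377e-03, 1.27097524e+00]), 'contact_force': array([-0.56936007, -0.52888775, -0.5111289 ]), 'wrist_torque': array([ 0.00473308, -0.0261458 ,  0.0719531 ]), 'opening': 0.08538899623503307}
scene [[355.9528804806452, 0.0, 260.46191263223744], [0.0, 355.9528804806452, 191.60650744770888], [0.0, 0.0, 1.0]] [ 1.26266803  2.0450728  -1.09750544] [ 0.24821837 -0.23183816  1.20922111]
top [[358.129644044209, 0.0, 254.80787361465156], [0.0, 358.129644044209, 185.84991255557543], [0.0, 0.0, 1.0]] [ 2.19165153 -2.17498025  0.02581137] [0.03274046 0.57364215 0.87439295]
wrist [[333.6429734037722, 0.0, 260.29918932608945], [0.0, 333.6429734037722, 197.83029871617683], [0.0, 0.0, 1.0]] [-2.34641755 -1.73082108 -0.23109126] [-0.67499326 -0.03378724  0.37903953]
```

View pics/scene0.png

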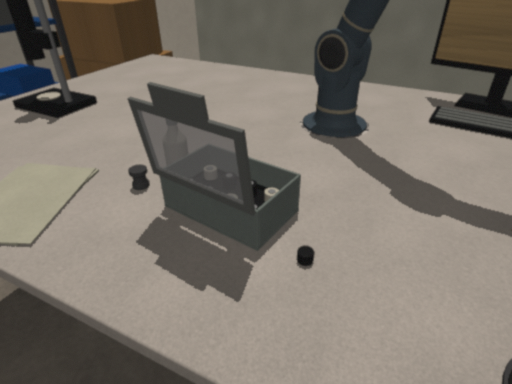

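View pics/top0.png

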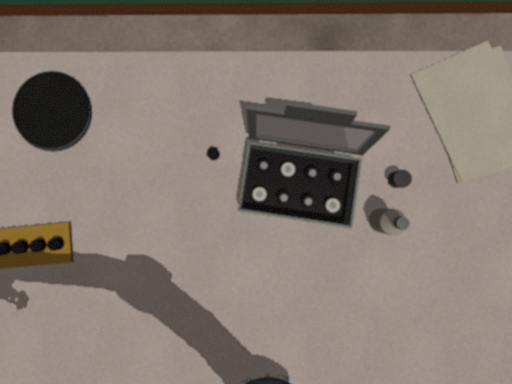

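View pics/wrist0.png

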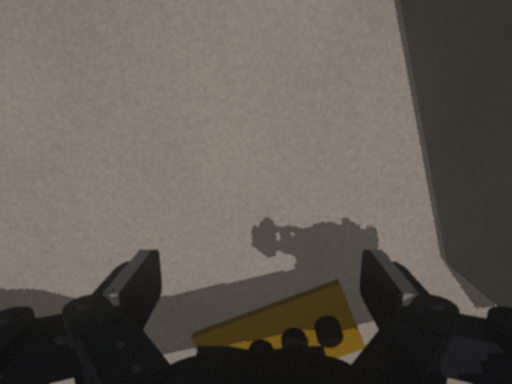

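```bash
cat > h.py <<'E'
import numpy as np,cv2
def load(n): return dict(np.load(f"pics/{n}.npz"))
def ray(c,uv):
    R=cv2.Rodrigues(c["rvec"])[0]; o=-R.T@c["tvec"]
    d=R.T@np.linalg.solve(c["camera_matrix"],np.array([uv[0],uv[1],1.])); return o,d/np.linalg.norm(d)
def onz(c,uv,z):
    o,d=ray(c,uv); return o+d*(z-o[2])/d[2]
def proj(c,P):
    return cv2.projectPoints(np.array(P,float).reshape(-1,3),c["rvec"],c["tvec"],c["camera_matrix"],None)[0][:,0]
E
python3 - <<'E'
from h import *
c=load("top0");im=c["img"][:,:,::-1]
cr=im[90:240,200:420];cv2.imwrite("pics/topc.png",cv2.resize(cr,None,fx=3.6,fy=3.6,interpolation=cv2.INTER_CUBIC))
c2=load("scene0");cr=c2["img"][70:280,110:330,::-1];cv2.imwrite("pics/scenec.png",cv2.resize(cr,None,fx=2.8,fy=2.8,interpolation=cv2.INTER_CUBIC))
print(proj(c,[0.199,0.644,0.255]),proj(c,[0,0,0]))
o,_=ray(c,(0,0));print(o);print(ray(c2,(0,0))[0])
E
```

```text
[[-86.32889564 383.92464771]] [[268.21755194 420.79949834]]
[0.52916159 0.01365396 0.90249757]
[1.1253466  0.28882304 0.47723504]
```

View pics/topc.png

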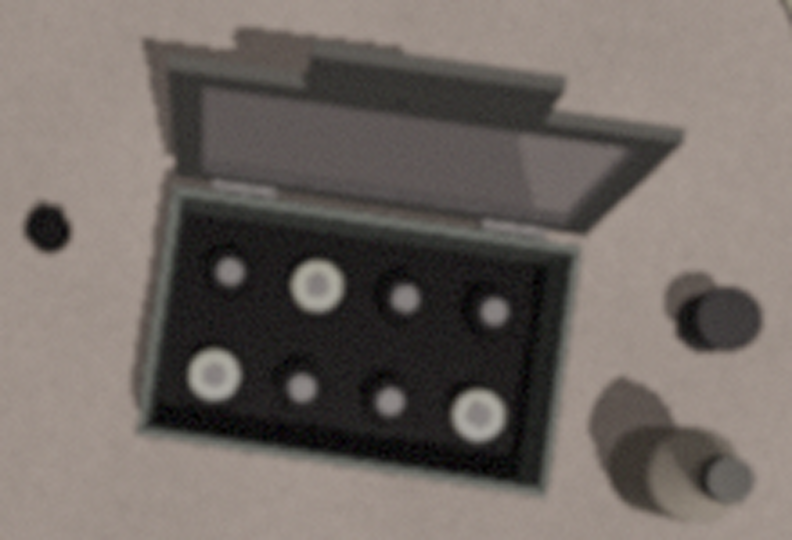

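View pics/scenec.png

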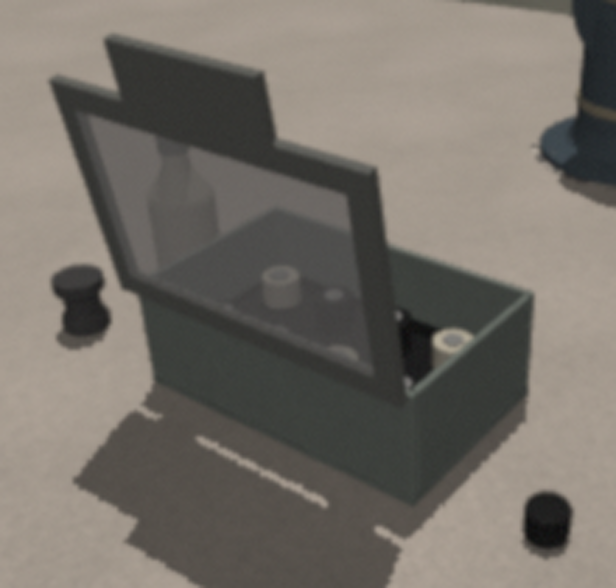

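```bash
cat >> h.py <<'E'
def tri(c1,a,c2,b):
    o1,d1=ray(c1,a);o2,d2=ray(c2,b)
    t=np.linalg.lstsq(np.c_[d1,-d2],o2-o1,rcond=None)[0]
    p,q=o1+t[0]*d1,o2+t[1]*d2
    return (p+q)/2,np.linalg.norm(p-q)
E
python3 - <<'E'
from h import *
c=load("top0");s=load("scene0")
T=lambda x,y:((x+.5)/3.6-.5+200,(y+.5)/3.6-.5+90)
S=lambda x,y:((x+.5)/2.8-.5+110,(y+.5)/2.8-.5+70)
P={k:onz(c,T(*v),.095) for k,v in dict(FL=(145,430),FR=(545,490),BR=(580,242),BL=(178,190)).items()}
for k in P:print(k,P[k].round(4))
ce=sum(P.values())/4;print("centre",ce)
ax=(P["BR"]+P["BL"]-P["FR"]-P["FL"])/2;ay=(P["FL"]+P["BL"]-P["FR"]-P["BR"])/2
print(np.linalg.norm(ax),np.linalg.norm(ay),np.arctan2(ax[1],ax[0]),np.arctan2(-ay[0],ay[1]))
for n,a,b in [("tab+y",(305,58),(263,72)),("tab-y",(563,78),(107,37)),("cover-y",(683,130),(53,78)),("cover+y",(170,68),(377,170)),("FLc",(145,430),(530,293))]:
    print(n,tri(c,T(*a),s,S(*b)))
# objects
for n,a,z in [("mount",(48,228),.024),("loupe",(728,318),.05),("bottle",(727,478),.15)]:
    print(n,onz(c,T(*a),z))
for n,a,z in [("mountS",(547,505),.024),("loupeS",(78,277),.05)]:
    print(n,onz(s,S(*a),z))
E
```

```text
FL [0.5167 0.0681 0.095 ]
FR [ 0.4818 -0.1804  0.095 ]
BR [ 0.6364 -0.2029  0.095 ]
BL [0.6681 0.0488 0.095 ]
centre [ 0.57574819 -0.06658961  0.095     ]
0.1544120969850592 0.2523601822746406 -0.13579293345315596 -0.13259457772991515
tab+y (array([ 0.69612177, -0.02069361,  0.30227638]), np.float64(0.003001416346111569))
tab-y (array([ 0.68563704, -0.13960895,  0.30267417]), np.float64(0.0005186247767641662))
cover-y (array([ 0.66969203, -0.20836021,  0.26299043]), np.float64(0.0013859737759107044))
cover+y (array([0.7008604 , 0.04712515, 0.26144942]), np.float64(0.0021530919979848634))
FLc (array([0.51597461, 0.07005755, 0.09309455]), np.float64(0.003863891373936184))
mount [0.65368926 0.14116044 0.024     ]
loupe [ 0.59267273 -0.31103796  0.05      ]
bottle [ 0.49291251 -0.27127266  0.15      ]
mountS [0.65406895 0.14288883 0.024     ]
loupeS [ 0.59453865 -0.30959785  0.05      ]
```

Call:
servo_tool(plan=[0,0,0,-44,35,-7,0,0,0,0,-44,35,-7,0,0,0,0,-44,35,-7,0,0,0,0,-44,35,-7,0,0,0,0,-44,35,-7,0,0,0,0,-44,35,-7,0,0,0,0,-44,35,-7,0,0,0,0,-44,35,-7,0])

```text
time: 1.15
tcp_pos: [0.3632, 0.224, 0.3125]
orientation: [3.141, -0.0, 1.271]
contact_force: [0.9, 0.4, -0.3]
opening: 0.0003
```

```bash
cat >> h.py <<'E'
from scipy.spatial.transform import Rotation as Ro
def snap(name):
    from plant import camera
    c=camera(name); return c
UX=np.array([.9912,-.1326,0]);UY=np.array([.1326,.9912,0]);H=np.array([.660,-.078,.095])
def rep(s):
    q=s["joint_positions"];p=s["tcp_pos"];R=Ro.from_euler("xyz",s["orientation"])
    z=R.apply([0,0,1]);x=R.apply([1,0,0]);d=p-H
    print("t",round(s["time"],3),"q",q.round(3).tolist(),"p",p.round(4),"case rel hinge",(d@UX).round(4),(d@UY).round(4),d[2].round(4),
     "pitchdown",np.degrees(np.arcsin(-z[2])).round(1),"zaz",np.arctan2(z[1],z[0]).round(3),"x",x.round(3),"F",s["contact_force"].round(1),"op",round(s["opening"],4))
E
python3 - <<'E'
from h import *
from plant import *
rep(sense());s=sense()
c=load("wrist0");o,d=ray(c,(256,192))
R=Ro.from_euler("xyz",[3.14152,.00195,1.27098]);print("cam in tool",R.inv().apply(o-np.array([.1992,.6444,.2552])),R.inv().apply(d))
E
```

```text
t 1.15 q [-0.818, -0.004, 0.167, 2.014, 0.001, 1.132, 0.62] p [0.3632 0.224  0.3125] case rel hinge -0.3342 0.26 0.2175 pitchdown 90.0 zaz 0.941 x [0.295 0.955 0.   ] F [ 0.9  0.4 -0.3] op 0.0003
cam in tool [ 0.00102214 -0.06771948 -0.11792631] [-0.01293613  0.24794459  0.96868784]
```

Call:
servo_tool(plan=[0,0,0,-44,34,-6,0,0,0,0,-44,34,-6,0,0,0,0,-44,34,-6,0,0,0,0,-44,34,-6,0,0,0,0,-44,34,-6,0,0,0,-0.167,0,0,0,0,0,0,0,0,0,0,0])

```text
time: 2.02
tcp_pos: [0.4601, -0.0348, 0.342]
orientation: [-3.141, -0.0, 1.435]
contact_force: [-0.4, 0.6, -0.3]
opening: -0.0
```

```bash
python3 - <<'E'
from h import *
from plant import *
rep(sense())
E
```

```text
t 2.025 q [-0.503, 0.026, 0.505, 1.919, -0.014, 1.201, 1.442] p [ 0.4601 -0.0348  0.342 ] case rel hinge -0.2039 0.0164 0.247 pitchdown 90.0 zaz 2.798 x [0.135 0.991 0.   ] F [-0.4  0.6 -0.3] op -0.0
```

Call:
servo_tool(plan=[-0.175,0,0,0,0,0,0,-0.175,0,0,0,0,0,0,-0.175,0,0,0,0,0,0,-0.175,0,0,0,0,0,0,-0.175,0,0,0,0,0,0,0,0,0,0,0,0,0])

```text
time: 2.78
tcp_pos: [0.4602, -0.0401, 0.3427]
orientation: [2.31, 0.008, 1.422]
contact_force: [0.7, -0.1, -0.4]
opening: -0.0004
```

```bash
python3 - <<'E'
from h import *
from plant import *
rep(sense())
E
```

```text
t 2.775 q [-0.202, -0.277, 0.052, 2.385, 0.825, 0.324, 0.583] p [ 0.4602 -0.0401  0.3427] case rel hinge -0.2031 0.0111 0.2477 pitchdown 42.4 zaz -0.157 x [ 0.149  0.989 -0.008] F [ 0.7 -0.1 -0.4] op -0.0004
```

```bash
cat > kin.py <<'E'
from h import *
import itertools
from scipy.optimize import least_squares
D=[([-1.29987863,0.46948255,-0.04859183,1.53367468,0.02409691,1.14097419,-0.08233047],[0.19919,0.6444,0.25524],[3.1415,.00195,1.27098]),
([-0.818,-0.004,0.167,2.014,0.001,1.132,0.62],[0.3632,0.224,0.3125],[3.141,0,1.271]),
([-0.503,0.026,0.505,1.919,-0.014,1.201,1.442],[0.4601,-0.0348,0.342],[-3.141,0,1.435]),
([-0.202,-0.277,0.052,2.385,0.825,0.324,0.583],[0.4602,-0.0401,0.3427],[2.31,0.008,1.422])]
def fk(q,P,sg):
    h,L1,a,L2,b,L3,o7,w2,w3=P
    r=Ro.from_euler("Z",sg[0]*q[0]);p=np.array([0,0,h])
    def mv(p,r,v): return p+r.apply(v)
    r=r*Ro.from_euler("Y",q[1]);p=mv(p,r,[0,0,L1]);r=r*Ro.from_euler("Z",sg[1]*q[2]);p=mv(p,r,[a,0,0])
    r=r*Ro.from_euler("Y",q[3]);p=mv(p,r,[w2,0,L2]);r=r*Ro.from_euler("Z",sg[2]*q[4]);p=mv(p,r,[b,0,0])
    r=r*Ro.from_euler("Y",q[5]);p=mv(p,r,[w3,0,L3]);r=r*Ro.from_euler("Z",sg[3]*q[6]+o7)
    return p,r
def fit():
    best=None
    for sg in itertools.product([-1,1],repeat=4):
      for o in (0,np.pi/2,np.pi,-np.pi/2):
        def f(P):
            e=[]
            for q,p,eu in D:
                pp,r=fk(q,P,sg); e+=list((pp-p)*5); e+=list((r.inv()*Ro.from_euler("xyz",eu)).as_rotvec())
            return np.r_[e,np.array(P)[[2,4,7,8]]*.01]
        s=least_squares(f,[.3,.4,0,.4,0,.25,o,0,0])
        if best is None or s.cost<best[0]: best=(s.cost,sg,s.x,f(s.x))
    return best
if __name__=="__main__":
    b=fit();print(b[0],b[1],b[2].round(4));print(b[3].round(3))
E
python3 kin.py
```

```text
0.06257190359286324 (-1, -1, -1, -1) [ 0.1696  0.5332  0.0032  0.4591  0.0661  0.2361  3.1418 -0.1108  0.0053]
[-0.193  0.05   0.004 -0.     0.    -0.    -0.104  0.182 -0.003 -0.001
  0.001  0.    -0.031  0.201 -0.002 -0.001 -0.    -0.    -0.001 -0.003
  0.001 -0.001  0.     0.     0.     0.001 -0.001  0.   ]
```

```bash
cat > kin2.py <<'E'
from h import *
from kin import D
def chain(q):
    q=np.array(q)
    rs=[Ro.identity()]
    for i,(a,s) in enumerate(zip("ZYZYZYZ",[-1,1,-1,1,-1,1,-1])):
        rs.append(rs[-1]*Ro.from_euler(a,s*q[i]))
    return rs
def A(q):
    rs=chain(q); return np.hstack([r.as_matrix() for r in rs[1:7]])  # last merges v6 (after q6), tool on z
# prior lengths
prior=np.zeros(18);prior[2]=.3;prior[5]=.45;prior[11]=.4;prior[17]=.25
def fitlin(D,w=.02):
    M=np.vstack([A(d[0]) for d in D]);b=np.concatenate([d[1] for d in D])
    W=np.full(18,w);W[[2,5,11,17]]=w/10
    x=np.linalg.lstsq(np.vstack([M,np.diag(W)]),np.r_[b,W*prior],rcond=None)[0]
    return x,(M@x-b)
if __name__=="__main__":
    for w in(.1,.02,.002):
        x,r=fitlin(D,w);print(x.reshape(6,3).round(3));print(r.round(4))
E
python3 kin2.py
```

```text
[[-0.    -0.012  0.238]
 [ 0.001 -0.012  0.551]
 [ 0.    -0.006  0.001]
 [ 0.001 -0.006  0.472]
 [ 0.001 -0.003  0.001]
 [ 0.004 -0.003  0.275]]
[-0.0001  0.      0.0001  0.0002  0.0001 -0.0001 -0.0002 -0.     -0.
 -0.      0.      0.    ]
[[-0.    -0.013  0.237]
 [ 0.001 -0.013  0.552]
 [ 0.    -0.005  0.001]
 [ 0.001 -0.005  0.471]
 [ 0.001 -0.003  0.001]
 [ 0.004 -0.003  0.276]]
[-0.0001  0.      0.      0.0001 -0.0001 -0.     -0.      0.      0.
 -0.     -0.      0.    ]
[[-0.003 -0.016  0.191]
 [-0.001 -0.016  0.556]
 [ 0.002  0.     0.001]
 [-0.035  0.     0.459]
 [ 0.003 -0.005  0.001]
 [ 0.005 -0.005  0.27 ]]
[-0.  0.  0.  0. -0. -0. -0.  0.  0. -0. -0.  0.]
```

```bash
cat > ik.py <<'E'
from kin2 import *
from scipy.optimize import least_squares
X,_=fitlin(D,.05)
LO=np.array([-2.59,-.33,-1.39,.1,-1.04,.21,-2.66])+.03;HI=np.array([2.59,1.99,1.29,2.45,4.18,1.99,2.66])-.03
R7=Ro.from_euler("Z",np.pi)
def fk(q): return A(q)@X, chain(q)[7]*R7
def target(px,py,pz,pitch,yaw=-.133):
    p=H+UX*px+UY*py+np.array([0,0,pz])
    # down pose yaw+pi/2, roll pi ; then rotate about tool x by -(90-pitch)
    r=Ro.from_euler("xyz",[np.pi,0,yaw+np.pi/2])*Ro.from_rotvec([-np.radians(90-pitch),0,0])
    return p,r
def ik(p,r,seeds):
    best=None
    for s in seeds:
        def f(q):
            pp,rr=fk(q); return np.r_[(pp-p)*5,(rr.inv()*r).as_rotvec()]
        o=least_squares(f,np.clip(s,LO+.001,HI-.001),bounds=(LO,HI))
        if best is None or o.cost<best[0]: best=(o.cost,o.x)
    return best
E
python3 - <<'E'
from ik import *
pp,rr=fk(D[3][0]);print(pp,rr.as_euler("xyz"))
rng=np.random.default_rng(0)
seeds=[D[2][0],D[3][0]]+[LO+(HI-LO)*rng.random(7) for _ in range(12)]
for px,pz in [(-.22,-.02),(-.24,-.02),(-.2,.1),(-.14,.16),(-.1,.17)]:
  for pitch in (20,35,45,60):
    b=ik(*target(px,0,pz,pitch),seeds);print(px,pz,pitch,"%.1e"%b[0],b[1].round(2))
E
```

```text
[ 0.46019475 -0.04010185  0.34271362] [2.31072935 0.0086095  1.42206551]
-0.22 -0.02 20 2.0e-01 [ 0.92  1.96 -0.96  2.42  3.91  1.96 -0.01]
-0.22 -0.02 35 1.1e-01 [ 1.    0.84 -1.36  2.42  1.9   0.96 -0.23]
-0.22 -0.02 45 5.2e-02 [ 1.03  0.8  -1.36  2.42  1.8   0.88 -0.15]
-0.22 -0.02 60 6.4e-03 [ 1.05  0.77 -1.36  2.42  1.65  0.82 -0.05]
-0.24 -0.02 20 2.3e-01 [ 0.94  1.96 -0.84  2.42  4.06  1.96 -0.06]
-0.24 -0.02 35 1.4e-01 [ 1.    0.79 -1.36  2.42  1.8   0.91 -0.19]
-0.24 -0.02 45 7.3e-02 [ 1.04  0.75 -1.36  2.42  1.7   0.83 -0.1 ]
-0.24 -0.02 60 1.4e-02 [ 1.06  0.73 -1.36  2.42  1.55  0.79  0.01]
-0.2 0.1 20 1.2e-01 [ 1.16  0.32 -1.36  2.42  2.    0.55 -0.47]
-0.2 0.1 35 3.8e-02 [ 1.23  0.25 -1.36  2.42  1.82  0.38 -0.29]
-0.2 0.1 45 8.8e-03 [ 1.25  0.22 -1.36  2.42  1.63  0.32 -0.11]
-0.2 0.1 60 3.4e-17 [ 1.25  0.23 -1.36  2.36  1.01  0.37  0.5 ]
-0.14 0.16 20 2.6e-02 [ 1.21  0.33 -1.36  2.42  2.4   0.61 -0.77]
-0.14 0.16 35 3.5e-04 [ 1.27  0.22 -1.36  2.42  2.32  0.42 -0.74]
-0.14 0.16 45 3.1e-18 [ 1.29  0.16 -1.36  2.34  1.69  0.25 -0.14]
-0.14 0.16 60 1.5e-19 [ 0.24  0.05 -0.25  2.2   0.22  0.39  1.25]
-0.1 0.17 20 4.0e-03 [ 1.14  0.5  -1.36  2.42  2.49  0.84 -0.73]
-0.1 0.17 35 1.6e-18 [ 0.17  0.08 -0.18  2.39  2.74  0.31 -1.25]
-0.1 0.17 45 2.8e-21 [ 1.    0.17 -1.07  2.26  1.54  0.24 -0.  ]
-0.1 0.17 60 3.0e-21 [-0.67  0.09  0.74  2.15 -0.04  0.41  1.52]
```

```bash
cat >> ik.py <<'E'
def target2(px,py,pz,pitch,psi,roll=0):
    p=H+UX*px+UY*py+np.array([0,0,pz])
    th=np.radians(psi);ph=np.radians(pitch)
    hd=UX*np.cos(th)-UY*np.sin(th)
    z=hd*np.cos(ph)-np.array([0,0,1])*np.sin(ph)
    x=np.cross([0,0,1],hd)          # psi=0: uy
    y=np.cross(z,x)
    r=Ro.from_matrix(np.c_[x,y,z])*Ro.from_rotvec([0,0,np.radians(roll)])
    return p,r
E
python3 - <<'E'
from ik import *
rng=np.random.default_rng(0)
seeds=[D[2][0],D[3][0]]+[LO+(HI-LO)*rng.random(7) for _ in range(8)]
for psi in (45,60,75,90,105,-45,-60,-90):
  for pitch in (10,25,40):
   for roll in (0,):
    b=ik(*target2(-.21,.03*np.sign(psi),-.02,pitch,psi,roll),seeds);print(psi,pitch,roll,"%.1e"%b[0],b[1].round(2))
E
```

```text
45 10 0 5.7e-21 [-0.4   0.92 -0.33  2.42  1.6   1.66 -1.73]
45 25 0 3.2e-06 [ 0.21  1.05 -1.03  2.42  1.73  1.96 -1.45]
45 40 0 3.7e-17 [ 0.16  0.7  -0.83  2.42  1.61  1.35 -1.31]
60 10 0 6.2e-27 [-0.56  0.88 -0.13  2.28  1.32  1.49 -1.61]
60 25 0 2.1e-18 [ 0.17  1.03 -1.    2.28  1.51  1.95 -1.52]
60 40 0 1.3e-17 [-0.27  0.58 -0.32  2.32  1.3   1.1  -1.31]
75 10 0 1.3e-14 [-0.09  1.02 -0.65  2.11  1.25  1.94 -1.63]
75 25 0 1.6e-21 [-1.04  0.85  0.59  2.2   0.78  0.89 -1.09]
75 40 0 1.1e-17 [-0.86  0.65  0.44  2.23  0.8   0.82 -1.03]
90 10 0 4.4e-19 [-0.27  0.94 -0.34  1.98  0.99  1.76 -1.52]
90 25 0 2.8e-23 [-1.18  1.07  0.93  2.07  0.23  0.93 -0.65]
90 40 0 2.9e-20 [-0.15  0.67 -0.38  2.08  0.92  1.31 -1.33]
105 10 0 5.1e-17 [-0.1   1.01 -0.48  1.84  0.87  1.92 -1.58]
105 25 0 8.1e-17 [-0.83  0.9   0.54  1.94  0.4   1.24 -0.98]
105 40 0 1.3e-18 [-0.15  0.7  -0.32  1.97  0.74  1.37 -1.36]
-45 10 0 2.1e-03 [ 1.66  1.47 -1.14  2.42  4.15  0.24 -0.78]
-45 25 0 8.7e-04 [ 1.53  1.13 -1.09  2.42  4.15  0.24 -1.04]
-45 40 0 1.3e-04 [ 1.55  1.12 -1.36  2.42  1.76  0.25  1.15]
-60 10 0 5.8e-17 [ 1.53  1.24 -0.99  2.25 -0.94  0.53 -2.  ]
-60 25 0 1.0e-18 [ 1.44  0.99 -0.96  2.28 -1.01  0.45 -2.09]
-60 40 0 4.0e-18 [ 1.26  0.74 -0.85  2.3  -1.01  0.41 -2.26]
-90 10 0 2.2e-14 [ 0.89  0.93 -0.33  1.99 -0.91  1.33 -1.93]
-90 25 0 5.3e-17 [ 1.03  0.85 -0.56  2.03 -0.71  1.03 -2.17]
-90 40 0 9.7e-19 [ 0.42  0.64  0.14  2.1  -0.98  1.14 -1.95]
```

```bash
cat >> ik.py <<'E'
LO0=LO-.03;HI0=HI+.03
def chainik(wps,q,n=8):
    # damped diff. continuation: minimise pose error + small joint move
    out=[]
    for w in wps:
        p,r=target2(*w)
        def f(x):
            pp,rr=fk(x); return np.r_[(pp-p)*50,(rr.inv()*r).as_rotvec()*10,(x-q)*.05]
        o=least_squares(f,np.clip(q,LO+.001,HI-.001),bounds=(LO,HI));q=o.x
        pp,rr=fk(q);out.append((q,np.linalg.norm(pp-p)*1e3,np.degrees((rr.inv()*r).magnitude())))
    return out
E
python3 - <<'E'
from ik import *
q=np.array([-0.202,-0.277,0.052,2.385,0.825,0.324,0.583])
w=[(-.2,.01,.25,50,0),(-.15,.03,.28,50,30),(-.1,.05,.30,45,60),(-.05,.05,.30,35,80),(.05,.05,.28,30,90),(.06,.03,.2,30,90),(-.03,.03,.2,30,90),(-.05,.03,.25,30,90),(-.15,.03,.25,30,75),(-.15,.03,.15,30,60),(-.19,.03,.08,30,60),(-.21,.03,.03,30,60),(-.21,.03,-.02,30,60),(-.28,.10,-.02,30,60)]
for a,(qq,e,d) in zip(w,chainik(w,q)):print(a,qq.round(2),"%.1fmm %.1fdeg"%(e,d))
E
```

```text
(-0.2, 0.01, 0.25, 50, 0) [-0.4  -0.27  0.24  2.3   0.54  0.48  0.9 ] 0.0mm 0.0deg
(-0.15, 0.03, 0.28, 50, 30) [-0.43 -0.08  0.1   2.1   0.79  0.86  0.13] 0.0mm 0.0deg
(-0.1, 0.05, 0.3, 45, 60) [-0.52  0.16  0.14  1.84  0.81  1.26 -0.3 ] 0.0mm 0.0deg
(-0.05, 0.05, 0.3, 35, 80) [-0.55  0.4   0.23  1.62  0.82  1.52 -0.5 ] 0.0mm 0.0deg
(0.05, 0.05, 0.28, 30, 90) [-0.48  0.66  0.28  1.3   0.79  1.65 -0.47] 0.0mm 0.0deg
(0.06, 0.03, 0.2, 30, 90) [-0.45  0.73  0.27  1.37  0.78  1.54 -0.56] 0.0mm 0.0deg
(-0.03, 0.03, 0.2, 30, 90) [-0.52  0.6   0.26  1.6   0.79  1.52 -0.68] 0.0mm 0.0deg
(-0.05, 0.03, 0.25, 30, 90) [-0.54  0.52  0.26  1.61  0.79  1.58 -0.64] 0.0mm 0.0deg
(-0.15, 0.03, 0.25, 30, 75) [-0.63  0.28  0.18  1.96  0.92  1.46 -0.71] 0.0mm 0.0deg
(-0.15, 0.03, 0.15, 30, 60) [-0.63  0.34  0.14  2.17  1.13  1.18 -0.88] 0.0mm 0.0deg
(-0.19, 0.03, 0.08, 30, 60) [-0.66  0.44  0.11  2.28  1.17  1.12 -1.1 ] 0.0mm 0.0deg
(-0.21, 0.03, 0.03, 30, 60) [-0.68  0.54  0.1   2.33  1.2   1.08 -1.25] 0.0mm 0.0deg
(-0.21, 0.03, -0.02, 30, 60) [-0.68  0.66  0.1   2.33  1.26  1.03 -1.38] 0.0mm 0.0deg
(-0.28, 0.1, -0.02, 30, 60) [-0.83  0.66 -0.01  2.33  1.05  1.13 -1.42] 0.0mm 0.0deg
```

```bash
cat > pl.py <<'E'
from ik import *
import sys,json
from scipy.spatial.transform import Slerp
def rows(p,r,wps,jaw=0,nd=(3,0)):
    """wps: (px,py,pz,pitch,psi,n). returns rounded flat rows; integrates rounding"""
    out=[];pc,rc=np.array(p),r
    P0,R0=pc,rc
    for w in wps:
        n=w[5];pt,rt=target2(*w[:5]);sl=Slerp([0,1],Ro.concatenate([R0,rt]))
        for k in range(1,n+1):
            pk=P0+(pt-P0)*k/n;rk=sl(k/n)
            sh=np.round(rc.inv().apply(pk-pc)*1e3,nd[1]);tu=np.round((rc.inv()*rk).as_rotvec(),nd[0])
            if np.linalg.norm(sh)>62.5 or np.linalg.norm(tu)>.1867:print("TOO FAST",sh,np.linalg.norm(sh),tu,np.linalg.norm(tu))
            out.append([*tu,*sh,jaw]);pc=pc+rc.apply(sh/1e3);rc=rc*Ro.from_rotvec(tu)
        P0,R0=pt,rt
    return out,pc,rc
def show(out):
    for i in range(0,len(out),8):
        print("["+", ".join(", ".join(f"{v+0.0:g}" for v in o) for o in out[i:i+8])+"]")
def savecmd(p,r): np.savez("cmd.npz",p=p,r=r.as_rotvec())
def loadcmd():
    d=np.load("cmd.npz");return d["p"],Ro.from_rotvec(d["r"])
def meas():
    from plant import sense
    s=sense();return s["tcp_pos"],Ro.from_euler("xyz",s["orientation"])
E
python3 - <<'E'
from pl import *
p,r=meas()
o,p,r=rows(p,r,[(-.13,.06,.31,40,45,6),(.075,.04,.29,30,90,7),(.075,.04,.29,30,90,1)])
show(o);savecmd(p,r)
E
```

```text
[-0.006, -0.096, 0.085, 8, 16, 2, 0, -0.006, -0.095, 0.086, 10, 15, 1, 0, -0.006, -0.096, 0.085, 11, 14, 0, 0, -0.006, -0.096, 0.086, 12, 13, -1, 0, -0.006, -0.095, 0.085, 13, 12, -2, 0, -0.006, -0.096, 0.085, 14, 11, -3, 0, -0.024, -0.092, 0.065, 19, 13, 19, 0, -0.023, -0.092, 0.064, 21, 10, 18, 0]
[-0.024, -0.092, 0.065, 23, 9, 16, 0, -0.023, -0.092, 0.064, 26, 7, 14, 0, -0.024, -0.092, 0.065, 26, 5, 11, 0, -0.024, -0.092, 0.064, 28, 3, 9, 0, -0.023, -0.092, 0.064, 29, 1, 7, 0, 0, 0, 0, 0, 0, 0, 0]
```

Call:
servo_tool(plan=[-0.006,-0.096,0.085,8,16,2,0,-0.006,-0.095,0.086,10,15,1,0,-0.006,-0.096,0.085,11,14,0,0,-0.006,-0.096,0.086,12,13,-1,0,-0.006,-0.095,0.085,13,12,-2,0,-0.006,-0.096,0.085,14,11,-3,0,-0.024,-0.092,0.065,19,13,19,0,-0.023,-0.092,0.064,21,10,18,0])

```text
time: 3.78
tcp_pos: [0.5991, -0.0105, 0.4016]
orientation: [2.222, 0.013, 0.429]
contact_force: [0.2, -0.5, 0.9]
opening: 0.0001
```

Call:
servo_tool(plan=[-0.024,-0.092,0.065,23,9,16,0,-0.023,-0.092,0.064,26,7,14,0,-0.024,-0.092,0.065,26,5,11,0,-0.024,-0.092,0.064,28,3,9,0,-0.023,-0.092,0.064,29,1,7,0,0,0,0,0,0,0,0])

```text
time: 4.53
tcp_pos: [0.7434, -0.0439, 0.3834]
orientation: [2.096, 0.005, -0.131]
contact_force: [-0.1, 0.1, -1.5]
opening: 0.0002
```

```bash
python3 - <<'E'
from pl import *
from plant import *
rep(sense())
for n in("scene","top"):
    c=camera(n);np.savez(f"pics/{n}1.npz",**c)
    x=(slice(40,260),slice(90,360)) 
    cv2.imwrite(f"pics/{n}1.png",cv2.resize(c["img"][x][:,:,::-1],None,fx=2.7,fy=2.7,interpolation=cv2.INTER_CUBIC))
E
```

```text
t 4.525 q [-0.199, 0.702, -0.19, 1.174, 1.023, 1.837, -0.524] p [ 0.7434 -0.0439  0.3834] case rel hinge 0.0781 0.0449 0.2884 pitchdown 30.1 zaz -1.704 x [ 0.991 -0.13  -0.005] F [-0.1  0.1 -1.5] op 0.0002
```

View pics/scene1.png

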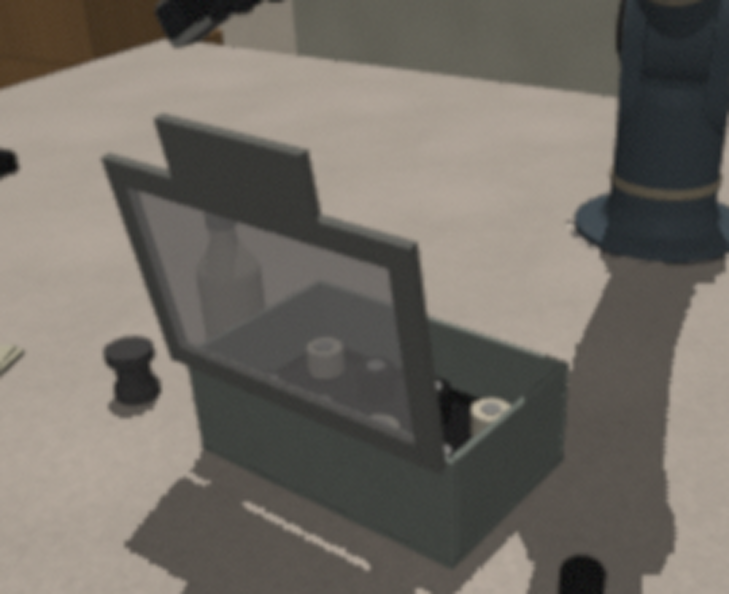

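View pics/top1.png

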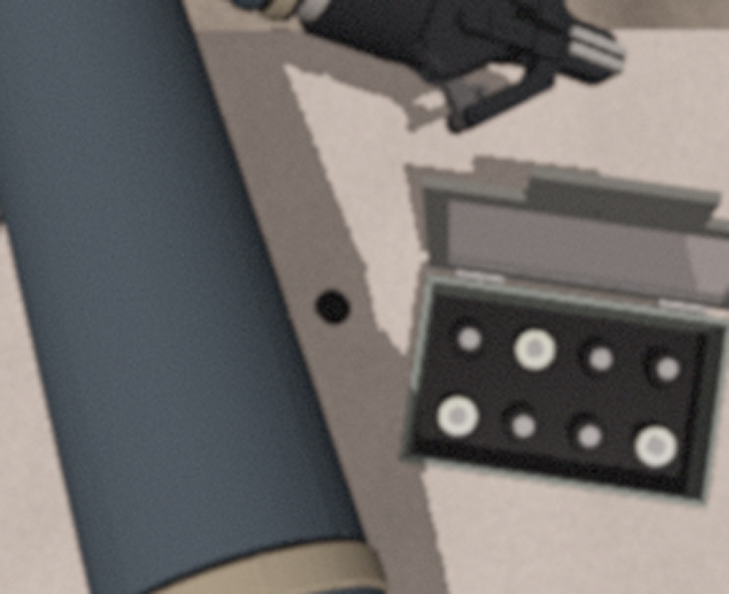

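```bash
python3 - <<'E'
from pl import *
c=load("top1");cv2.imwrite("pics/t1b.png",cv2.resize(c["img"][0:140,130:360,::-1],None,fx=3.4,fy=3.4,interpolation=cv2.INTER_CUBIC))
p=H+UX*.0781+UY*.0449+np.array([0,0,.2884]);r=target2(0,0,0,30,90)[1]
for z in (.025,.006,0,-.048):
    a=proj(c,p+r.apply([0,0,z]))[0];b=proj(c,p+r.apply([-.043,0,z]))[0];print(z,((a-[130,0])*3.4).round(),((b-[130,0])*3.4).round())
E
```

```text
0.025 [638. 216.] [625. 311.]
0.006 [603. 203.] [590. 299.]
0 [592. 199.] [579. 296.]
-0.048 [499. 162.] [485. 264.]
```

View pics/t1b.png

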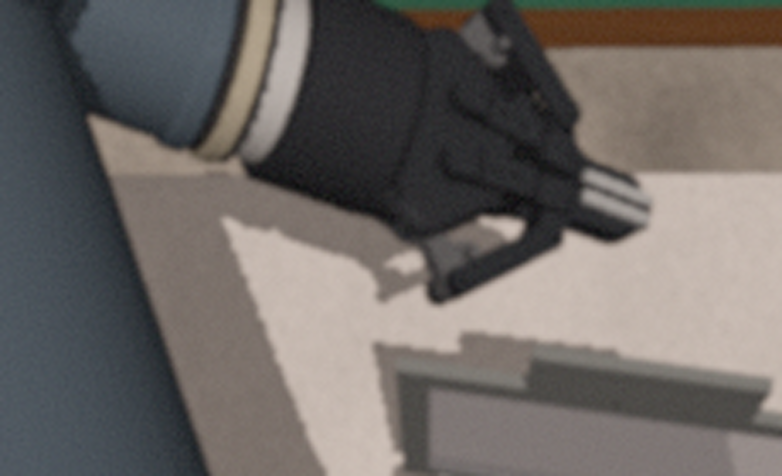

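```bash
python3 - <<'E'
from pl import *
p,r=loadcmd()
o,p,r=rows(p,r,[(.088,.045,.26,30,105,2),(.088,.045,.195,30,105,3),(.088,.045,.195,30,105,1)])
show(o);savecmd(p,r)
E
```

```text
[0, -0.113, 0.066, 7, -14, 5, 0, 0, -0.114, 0.065, 6, -15, 5, 0, 0, 0, 0, 0, -19, 11, 0, 0, 0, 0, 0, -18, 11, 0, 0, 0, 0, 0, -19, 10, 0, 0, 0, 0, 0, 0, 0, 0]
```

Call:
servo_tool(plan=[0,-0.113,0.066,7,-14,5,0,0,-0.114,0.065,6,-15,5,0,0,0,0,0,-19,11,0,0,0,0,0,-18,11,0,0,0,0,0,-19,10,0,0,0,0,0,0,0,0])

```text
time: 5.38
tcp_pos: [0.7549, -0.0424, 0.2912]
orientation: [2.096, 0.002, -0.391]
contact_force: [-0.9, -0.3, 1.2]
opening: 0.0001
```

```bash
python3 - <<'E'
from pl import *
from plant import *
rep(sense())
for n in("scene","top"):
    c=camera(n);np.savez(f"pics/{n}2.npz",**c)
    x=(slice(40,260),slice(90,360)) 
    cv2.imwrite(f"pics/{n}2.png",cv2.resize(c["img"][x][:,:,::-1],None,fx=2.7,fy=2.7,interpolation=cv2.INTER_CUBIC))
E
```

```text
t 5.375 q [-0.235, 0.881, -0.055, 1.035, 0.845, 1.918, -0.673] p [ 0.7549 -0.0424  0.2912] case rel hinge 0.0894 0.0479 0.1962 pitchdown 30.1 zaz -1.963 x [ 0.925 -0.381 -0.002] F [-0.9 -0.3  1.2] op 0.0001
```

View pics/scene2.png

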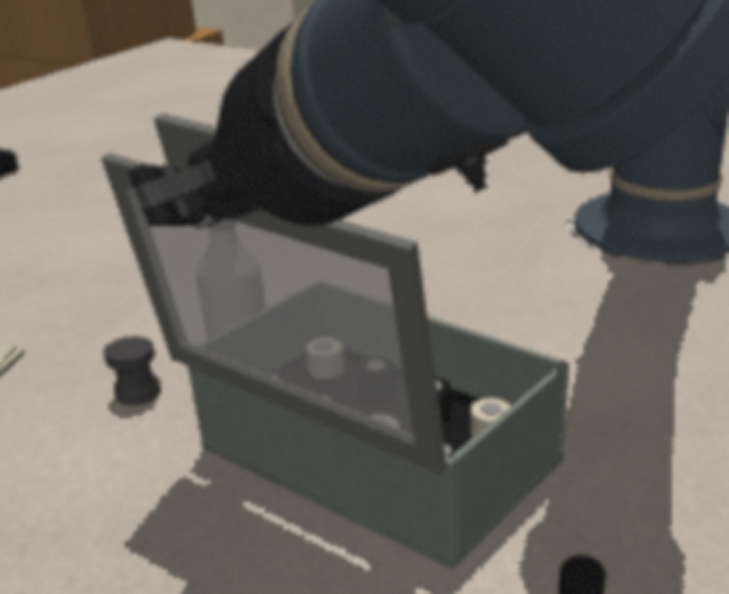

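View pics/top2.png

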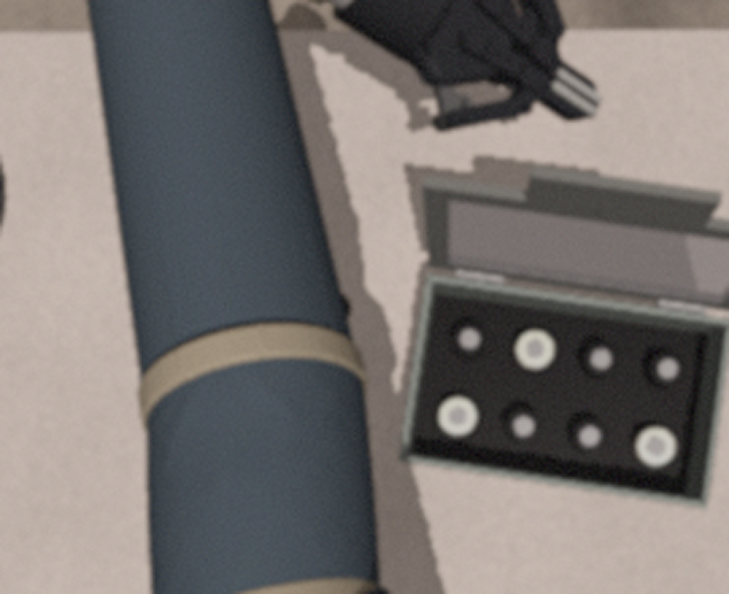

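```bash
cat > sup.py <<'E'
from pl import *
# finger+linkage sample points, tool frame
F=[]
for z in np.linspace(-.065,.025,46):
    hx=.0145 if z>-.02 else .0145+(-.02-z)/.045*.0475
    for x in np.linspace(-hx,hx,13):
        for y in np.linspace(-.011,.011,7): F.append((x,y,z))
for z in np.linspace(-.12,-.048,10):       # body
    for x in np.linspace(-.043,.043,9):
        for y in np.linspace(-.043,.043,9): F.append((x,y,z))
F=np.array(F)
def cpts(p,r):
    w=r.apply(F)+p-H
    return np.c_[w@UX,w@UY,w[:,2]]
def under(p,r):
    c=cpts(p,r);rr=np.hypot(c[:,0],c[:,2]);y=np.abs(c[:,1]-0)
    m=((rr<=.21)&(y<=.06))|((rr<=.17)&(y<=.13))
    th=np.arctan2(c[:,2],-c[:,0]);th=np.where(m,th,-9);i=th.argmax()
    return th[i],F[i],rr[i],c[i,1]
def behind(p,r):
    c=cpts(p,r);rr=np.hypot(c[:,0],c[:,2]);y=np.abs(c[:,1])
    ro=np.sqrt(np.maximum(rr**2-.008**2,0))
    m=((ro<=.21)&(y<=.06))|((ro<=.17)&(y<=.13))
    th=np.arctan2(c[:,2],-c[:,0])-0+np.arcsin(np.clip(.008/rr,-1,1))*-1
    # n.p=rr*sin(phi-th)... point polar angle phi from -x ; height above underside = rr*sin(phi-th)
    th=np.where(m,th,9);i=th.argmin();return th[i],F[i],rr[i],c[i,1]
E
python3 - <<'E'
from sup import *
for w in [(.088,.047,.195,30,105),(.07,.047,.195,30,105),(.06,.047,.195,30,105),(.0,.047,.195,30,105),(-.03,.047,.19,30,105),(-.04,.047,.19,30,105),(-.05,.047,.185,30,105),(-.045,.047,.185,30,105)]:
    a=behind(*target2(*w));print(w,a[0].round(3),a[1].round(3),a[2:])
for x in (-.1,-.13,-.16,-.19,-.212,-.215):
  for z in (.17,.12,.06,.0,-.02):
    for psi in(60,):
      a=under(*target2(x,.05,z,25,psi));print(x,z,psi,a[0].round(3),a[1].round(3),np.round(a[2:],3))
E
```

```text
(0.088, 0.047, 0.195, 30, 105) 1.867 [-0.014  0.011  0.025] (np.float64(0.20337017216952938), np.float64(0.024529492064809453))
(0.07, 0.047, 0.195, 30, 105) 1.78 [-0.014  0.011  0.025] (np.float64(0.1981725060904452), np.float64(0.024529492064809446))
(0.06, 0.047, 0.195, 30, 105) 1.73 [-0.014  0.011  0.025] (np.float64(0.1959410226341244), np.float64(0.024529492064809436))
(0.0, 0.047, 0.195, 30, 105) 1.42 [-0.014 -0.011  0.025] (np.float64(0.1739273832115756), np.float64(0.035154756104588895))
(-0.03, 0.047, 0.19, 30, 105) 1.246 [-0.014 -0.011  0.025] (np.float64(0.17474944252067712), np.float64(0.035154756104588895))
(-0.04, 0.047, 0.19, 30, 105) 1.192 [-0.014 -0.011  0.025] (np.float64(0.17776728215021087), np.float64(0.035154756104588895))
(-0.05, 0.047, 0.185, 30, 105) 1.129 [-0.014 -0.011  0.025] (np.float64(0.17666445685263643), np.float64(0.03515475610458889))
(-0.045, 0.047, 0.185, 30, 105) 1.155 [-0.014 -0.011  0.025] (np.float64(0.17479529682943817), np.float64(0.0351547561045889))
-0.1 0.17 60 1.16 [0.014 0.011 0.025] [0.185 0.034]
-0.1 0.12 60 1.102 [ 0.06   0.004 -0.0
[... 898 characters left out ...]
] [0.193 0.059]
-0.19 0.0 60 0.225 [ 0.062  0.011 -0.065] [0.168 0.128]
-0.19 -0.02 60 0.106 [ 0.062  0.011 -0.065] [0.164 0.128]
-0.212 0.17 60 -9.0 [-0.062 -0.011 -0.065] [0.352 0.074]
-0.212 0.12 60 -9.0 [-0.062 -0.011 -0.065] [0.328 0.074]
-0.212 0.06 60 0.342 [ 0.014  0.011 -0.001] [0.21  0.054]
-0.212 0.0 60 0.074 [ 0.007  0.011 -0.013] [0.21 0.06]
-0.212 -0.02 60 -0.022 [ 0.007  0.011 -0.013] [0.209 0.06 ]
-0.215 0.17 60 -9.0 [-0.062 -0.011 -0.065] [0.354 0.074]
-0.215 0.12 60 -9.0 [-0.062 -0.011 -0.065] [0.33  0.074]
-0.215 0.06 60 0.33 [0.014 0.011 0.005] [0.209 0.049]
-0.215 0.0 60 0.07 [ 0.01   0.011 -0.011] [0.21  0.059]
-0.215 -0.02 60 -0.026 [ 0.01   0.011 -0.011] [0.209 0.059]
```

```bash
cat >> sup.py <<'E'
from scipy.optimize import brentq
def solvez(x,y0,pitch,psi,th):
    f=lambda z: under(*target2(x,y0,z,pitch,psi))[0]-th
    zz=np.arange(-.05,.26,.004);v=np.array([f(z) for z in zz])
    best=[]
    for i in range(len(zz)-1):
        if v[i]<0<=v[i+1]: best.append(zz[i]+(zz[i+1]-zz[i])*(-v[i])/(v[i+1]-v[i]))
    return best
E
python3 - <<'E'
from sup import *
for psi,pitch,y0 in [(55,25,.045)]:
 for th in (1.1,.9,.7,.5,.3,.15,.05,0,-.03):
  for x in (-.205*np.cos(th)-.02,-.205*np.cos(th)-.012,-.205*np.cos(th)-.005):
    for z in solvez(x,y0,pitch,psi,th)[:1]:
      a=under(*target2(x,y0,z,pitch,psi));print(psi,pitch,th,round(x,3),round(z,3),a[0].round(2),a[1].round(3),np.round(a[2:],3))
E
```

```text
55 25 1.1 -0.113 0.169 1.1 [0.014 0.011 0.025] [0.188 0.031]
55 25 1.1 -0.105 0.153 1.1 [0.014 0.011 0.025] [0.171 0.031]
55 25 1.1 -0.098 0.139 1.1 [0.014 0.011 0.025] [0.155 0.031]
55 25 0.9 -0.147 0.152 0.9 [0.014 0.011 0.025] [0.193 0.031]
55 25 0.9 -0.139 0.142 0.9 [0.014 0.011 0.025] [0.18  0.031]
55 25 0.9 -0.132 0.133 0.9 [0.014 0.011 0.025] [0.169 0.031]
55 25 0.7 -0.177 0.126 0.7 [0.014 0.011 0.025] [0.195 0.031]
55 25 0.7 -0.169 0.12 0.7 [0.014 0.011 0.025] [0.185 0.031]
55 25 0.7 -0.162 0.114 0.7 [0.014 0.011 0.025] [0.176 0.031]
55 25 0.5 -0.2 0.092 0.5 [0.014 0.011 0.003] [0.209 0.047]
55 25 0.5 -0.192 0.085 0.5 [ 0.014  0.011 -0.013] [0.21  0.059]
55 25 0.5 -0.185 0.081 0.5 [ 0.014  0.011 -0.013] [0.202 0.059]
55 25 0.3 -0.216 0.053 0.3 [0.014 0.011 0.003] [0.209 0.047]
55 25 0.3 -0.208 0.046 0.3 [ 0.014  0.011 -0.013] [0.209 0.059]
55 25 0.3 -0.201 0.044 0.3 [ 0.014  0.011 -0.013] [0.202 0.059]
55 25 0.15 -0.223 0.023 0.15 [0.014 0.011 0.003] [0.209 0.047]
55 25 0.15 -0.215 0.016 0.15 [ 0.014  0.011 -0.013] [0.209 0.059]
55 25 0.15 -0.208 0.014 0.15 [ 0.01   0.011 -0.017] [0.208 0.059]
55 25 0.05 -0.225 0.002 0.05 [0.014 0.011 0.001] [0.21  0.049]
55 25 0.05 -0.217 -0.005 0.05 [ 0.014  0.011 -0.013] [0.209 0.059]
55 25 0.05 -0.21 -0.007 0.05 [ 0.01   0.011 -0.017] [0.208 0.059]
55 25 0 -0.225 -0.01 0.0 [0.014 0.011 0.001] [0.21  0.049]
55 25 0 -0.217 -0.015 -0.0 [ 0.014  0.011 -0.013] [0.209 0.059]
55 25 0 -0.21 -0.017 0.0 [ 0.01   0.011 -0.017] [0.208 0.059]
55 25 -0.03 -0.225 -0.016 -0.03 [0.014 0.011 0.001] [0.21  0.049]
55 25 -0.03 -0.217 -0.022 -0.03 [ 0.014  0.011 -0.013] [0.209 0.059]
55 25 -0.03 -0.21 -0.023 -0.03 [ 0.01   0.011 -0.017] [0.208 0.059]
```

```bash
python3 - <<'E'
from sup import *
p,r=loadcmd()
o,p,r=rows(p,r,[(.066,.045,.195,30,105,2),(.027,.045,.195,30,105,6),(-.012,.045,.192,30,105,6),(-.012,.045,.192,30,105,1)])
show(o);savecmd(p,r)
for w in [(.066,.045,.195,30,105),(.027,.045,.195,30,105),(-.012,.045,.192,30,105)]:print(behind(*target2(*w))[0])
E
```

```text
[0, 0, 0, -11, 1, 3, 0, 0, 0, 0, -10, 2, 2, 0, 0, 0, 0, -7, 1, 2, 0, 0, 0, 0, -6, 0, 1, 0, 0, 0, 0, -6, 1, 2, 0, 0, 0, 0, -7, 1, 1, 0, 0, 0, 0, -6, 1, 2, 0, 0, 0, 0, -6, 1, 1, 0]
[0, 0, 0, -6, 0, 2, 0, 0, 0, 0, -7, 1, 2, 0, 0, 0, 0, -6, 0, 1, 0, 0, 0, 0, -6, 0, 2, 0, 0, 0, 0, -7, 1, 2, 0, 0, 0, 0, -6, 0, 1, 0, 0, 0, 0, 0, 0, 0, 0]
1.7602639629124524
1.5602122956972675
1.3486716119435187
```

Call:
servo_tool(plan=[0,0,0,-11,1,3,0,0,0,0,-10,2,2,0,0,0,0,-7,1,2,0,0,0,0,-6,0,1,0,0,0,0,-6,1,2,0,0,0,0,-7,1,1,0,0,0,0,-6,1,2,0,0,0,0,-6,1,1,0])

```text
time: 6.48
tcp_pos: [0.6949, -0.0351, 0.2932]
orientation: [2.097, -0.003, -0.392]
contact_force: [0.6, -0.3, 0.5]
opening: 0.0
```

```bash
python3 - <<'E'
from pl import *
from plant import *
rep(sense())
for n in("scene","top"):
    c=camera(n);np.savez(f"pics/{n}3.npz",**c)
    x=(slice(40,260),slice(90,360)) 
    cv2.imwrite(f"pics/{n}3.png",cv2.resize(c["img"][x][:,:,::-1],None,fx=2.7,fy=2.7,interpolation=cv2.INTER_CUBIC))
E
```

```text
t 6.475 q [-0.247, 0.775, -0.075, 1.237, 0.811, 1.875, -0.777] p [ 0.6949 -0.0351  0.2932] case rel hinge 0.0289 0.0471 0.1982 pitchdown 30.2 zaz -1.961 x [ 0.924 -0.382  0.003] F [ 0.6 -0.3  0.5] op 0.0
```

View pics/scene3.png

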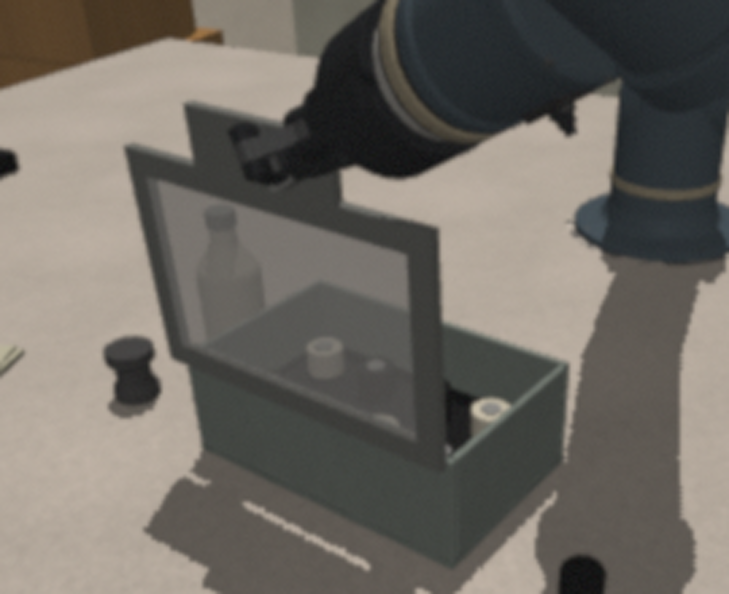

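View pics/top3.png

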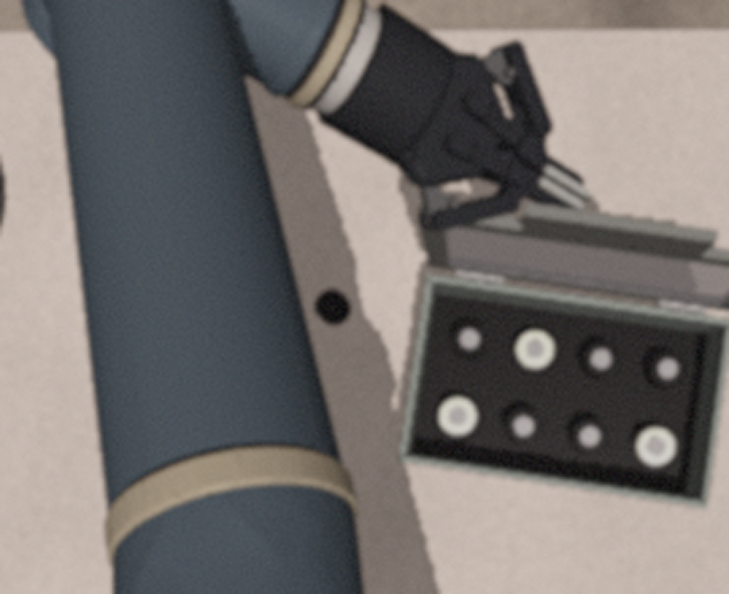

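Call:
servo_tool(plan=[0,0,0,-6,0,2,0,0,0,0,-7,1,2,0,0,0,0,-6,0,1,0,0,0,0,-6,0,2,0,0,0,0,-7,1,2,0,0,0,0,-6,0,1,0,0,0,0,0,0,0,0])

```text
time: 7.45
tcp_pos: [0.6559, -0.0292, 0.2896]
orientation: [2.097, -0.002, -0.392]
contact_force: [-0.5, -0.2, -0.5]
opening: 0.0002
```

```bash
python3 - <<'E'
from sup import *
from plant import *
rep(sense())
p,r=meas();print(behind(p,r))
for n in("scene",):
    c=camera(n);np.savez(f"pics/{n}4.npz",**c)
    x=(slice(40,260),slice(90,360)) 
    cv2.imwrite(f"pics/{n}4.png",cv2.resize(c["img"][x][:,:,::-1],None,fx=2.7,fy=2.7,interpolation=cv2.INTER_CUBIC))
p,r=loadcmd()
o,p,r=rows(p,r,[(-.046,.045,.186,30,105,6)])
show(o)
o,p,r=rows(p,r,[(-.05,.045,.226,29,98,1),(-.075,.045,.257,28,91,1),(-.12,.045,.262,28,84,1),(-.165,.045,.25,27,76,1),(-.195,.044,.21,26,69,1),(-.20,.043,.165,25,62,1),(-.185,.042,.145,25,55,1),(-.16,.042,.137,25,55,1)])
show(o);savecmd(p,r)
print(under(*target2(-.16,.042,.137,25,55)))
q=sense()["joint_positions"]
for qq,e,d in chainik([(-.05,.045,.226,29,98),(-.075,.045,.257,28,91,1),(-.12,.045,.262,28,84,1),(-.165,.045,.25,27,76,1),(-.195,.044,.21,26,69,1),(-.20,.043,.165,25,62,1),(-.185,.042,.145,25,55,1),(-.16,.042,.137,25,55,1)],q) if False else []:print(qq.round(2),e,d)
E
```

```text
t 7.45 q [-0.257, 0.718, -0.09, 1.355, 0.787, 1.85, -0.839] p [ 0.6559 -0.0292  0.2896] case rel hinge -0.0105 0.0478 0.1946 pitchdown 30.1 zaz -1.962 x [ 0.924 -0.382  0.002] F [-0.5 -0.2 -0.5] op 0.0002
(np.float64(1.3604956053102042), array([-0.0145, -0.011 ,  0.025 ]), np.float64(0.17492129410128215), np.float64(0.035946474258525866))
[0, 0, 0, -5, 0, 2, 0, 0, 0, 0, -6, 0, 2, 0, 0, 0, 0, -5, 0, 1, 0, 0, 0, 0, -6, 0, 2, 0, 0, 0, 0, -5, 0, 2, 0, 0, 0, 0, -6, -1, 2, 0]
[-0.018, 0.107, -0.06, -4, 36, -19, 0, -0.017, 0.107, -0.058, -24, 28, -12, 0, 0, 0.108, -0.057, -45, 5, -2, 0, -0.018, 0.124, -0.065, -45, -13, 2, 0, -0.017, 0.109, -0.054, -29, -38, 12, 0, -0.017, 0.11, -0.053, -5, -41, 19, 0, 0, 0.111, -0.052, 12, -15, 16, 0, 0, 0, 0, 21, -1, 16, 0]
(np.float64(0.8000341855637028), array([0.0145, 0.011 , 0.025 ]), np.float64(0.1901422697172919), np.float64(0.02795078650488554))
```

View pics/scene4.png

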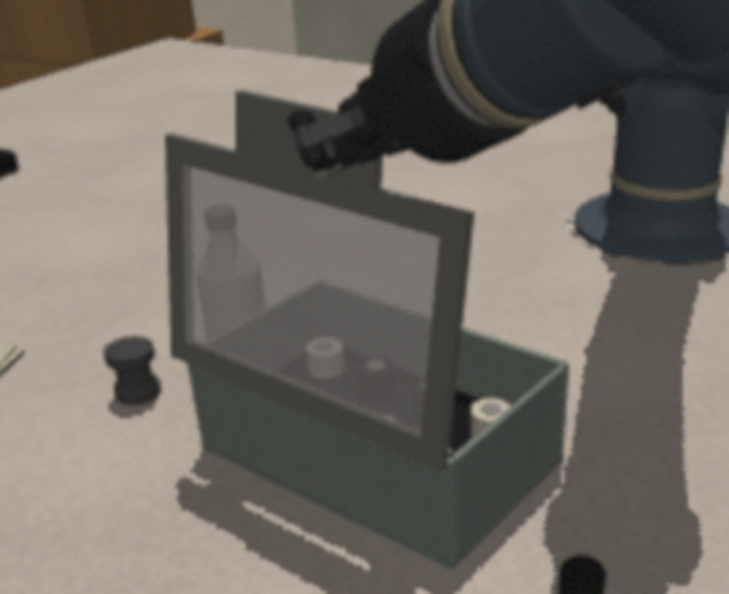

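Call:
servo_tool(plan=[0,0,0,-5,0,2,0,0,0,0,-6,0,2,0,0,0,0,-5,0,1,0,0,0,0,-6,0,2,0,0,0,0,-5,0,2,0,0,0,0,-6,-1,2,0])

```text
time: 8.25
tcp_pos: [0.6222, -0.0253, 0.2832]
orientation: [2.097, -0.003, -0.392]
contact_force: [0.1, -0.2, 0.3]
opening: -0.0002
```

Call:
servo_tool(plan=[-0.018,0.107,-0.06,-4,36,-19,0,-0.017,0.107,-0.058,-24,28,-12,0,0,0.108,-0.057,-45,5,-2,0,-0.018,0.124,-0.065,-45,-13,2,0])

```text
time: 8.75
tcp_pos: [0.5036, -0.0097, 0.3479]
orientation: [2.043, -0.008, 0.119]
contact_force: [0.5, 0.5, 0.1]
opening: 0.0002
```

```bash
python3 - <<'E'
from sup import *
from plant import *
rep(sense())
for n in("scene",):
    c=camera(n);np.savez(f"pics/{n}5.npz",**c)
    x=(slice(40,260),slice(90,360)) 
    cv2.imwrite(f"pics/{n}5.png",cv2.resize(c["img"][x][:,:,::-1],None,fx=2.7,fy=2.7,interpolation=cv2.INTER_CUBIC))
E
```

```text
t 8.75 q [-0.356, 0.312, -0.232, 1.935, 0.982, 1.631, -0.822] p [ 0.5036 -0.0097  0.3479] case rel hinge -0.1641 0.047 0.2529 pitchdown 27.1 zaz -1.448 x [0.993 0.119 0.008] F [0.5 0.5 0.1] op 0.0002
```

View pics/scene5.png

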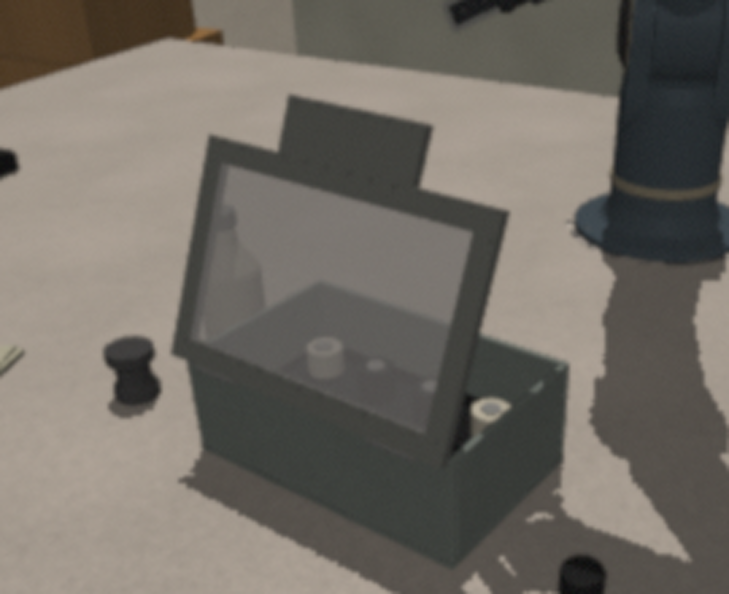

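Call:
servo_tool(plan=[-0.017,0.109,-0.054,-29,-38,12,0,-0.017,0.11,-0.053,-5,-41,19,0,0,0.111,-0.052,12,-15,16,0,0,0,0,21,-1,16,0])

```text
time: 9.3
tcp_pos: [0.5078, -0.0144, 0.233]
orientation: [2.006, 0.001, 0.483]
contact_force: [0.6, 0.4, -0.5]
opening: 0.0
```

```bash
cat > look.py <<'E'
from sup import *
from plant import *
import sys
def look(tag,names=("scene",)):
    rep(sense());p,r=meas();u=under(p,r);print("support theta",u[0].round(3),u[1].round(3),np.round(u[2:],3))
    for n in names:
        c=camera(n);np.savez(f"pics/{n}{tag}.npz",**c)
        x=(slice(40,260),slice(90,360)) 
        im=cv2.resize(c["img"][x][:,:,::-1],None,fx=2.7,fy=2.7,interpolation=cv2.INTER_CUBIC)
        cv2.imwrite(f"pics/{n}{tag}.png",im)
look(sys.argv[1],sys.argv[2:])
E
python3 look.py 6 scene
python3 - <<'E'
from pl import *
# theta from scene: tab corners outer top edge (underside) scene5 
for t in (5,6):
    c=load(f"scene{t}")
    for th in (1.15,1.1,1.05,1.0,.95,.9,.85,.8):
        P=[H+UX*(-.21*np.cos(th))+UY*y+np.array([0,0,.21*np.sin(th)]) for y in(-.06,.06)]
        print(t,th,((proj(c,P)-[90,40])*2.7).round().tolist())
E
```

```text
t 9.3 q [-0.373, 0.39, -0.262, 2.219, 1.285, 1.348, -1.029] p [ 0.5078 -0.0144  0.233 ] case rel hinge -0.1593 0.0429 0.138 pitchdown 25.0 zaz -1.088 x [ 0.886  0.464 -0.001] F [ 0.6  0.4 -0.5] op 0.0
support theta 0.807 [0.014 0.011 0.025] [0.19  0.029]
5 1.15 [[290.0, 96.0], [428.0, 125.0]]
5 1.1 [[300.0, 99.0], [437.0, 128.0]]
5 1.05 [[309.0, 103.0], [445.0, 132.0]]
5 1.0 [[318.0, 108.0], [453.0, 137.0]]
5 0.95 [[327.0, 113.0], [460.0, 142.0]]
5 0.9 [[335.0, 118.0], [467.0, 148.0]]
5 0.85 [[342.0, 125.0], [474.0, 154.0]]
5 0.8 [[349.0, 131.0], [479.0, 161.0]]
6 1.15 [[290.0, 96.0], [428.0, 125.0]]
6 1.1 [[300.0, 99.0], [437.0, 128.0]]
6 1.05 [[309.0, 103.0], [445.0, 132.0]]
6 1.0 [[318.0, 108.0], [453.0, 137.0]]
6 0.95 [[327.0, 113.0], [460.0, 142.0]]
6 0.9 [[335.0, 118.0], [467.0, 148.0]]
6 0.85 [[342.0, 125.0], [474.0, 154.0]]
6 0.8 [[349.0, 131.0], [479.0, 161.0]]
```

View pics/scene6.png

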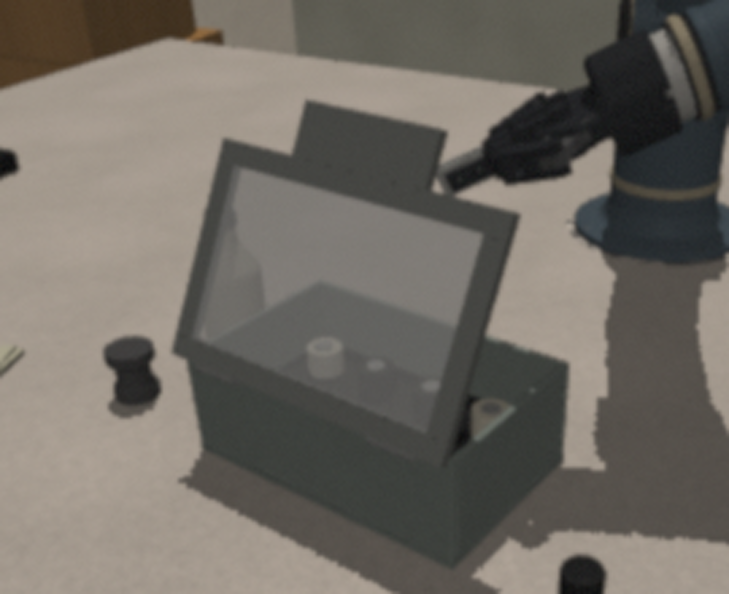

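```bash
python3 - <<'E'
from sup import *
print(under(*target2(-.138,.042,.143,25,55)))
p,r=loadcmd()
o,p,r=rows(p,r,[(-.138,.042,.143,25,55,3),(-.138,.042,.143,25,55,3)])
show(o);savecmd(p,r)
E
```

```text
(np.float64(0.9110296308589251), array([0.0145, 0.011 , 0.025 ]), np.float64(0.1802276805643652), np.float64(0.02795078650488555))
[0, 0, 0, 6, 4, 3, 0, 0, 0, 0, 6, 3, 3, 0, 0, 0, 0, 6, 4, 3, 0, 0, 0, 0, 0, 0, 0, 0, 0, 0, 0, 0, 0, 0, 0, 0, 0, 0, 0, 0, 0, 0]
```

Call:
servo_tool(plan=[0,0,0,6,4,3,0,0,0,0,6,3,3,0,0,0,0,6,4,3,0,0,0,0,0,0,0,0,0,0,0,0,0,0,0,0,0,0,0,0,0,0])

```text
time: 10.1
tcp_pos: [0.5311, -0.0165, 0.2401]
orientation: [2.007, -0.003, 0.481]
contact_force: [-1.4, 0.1, -1.3]
opening: -0.0001
```

```bash
python3 look.py 7 scene
```

```text
t 10.1 q [-0.354, 0.398, -0.248, 2.173, 1.3, 1.339, -0.988] p [ 0.5311 -0.0165  0.2401] case rel hinge -0.136 0.0439 0.1451 pitchdown 25.0 zaz -1.088 x [0.887 0.463 0.003] F [-1.4  0.1 -1.3] op -0.0001
support theta 0.927 [0.014 0.011 0.025] [0.181 0.03 ]
```

View pics/scene7.png

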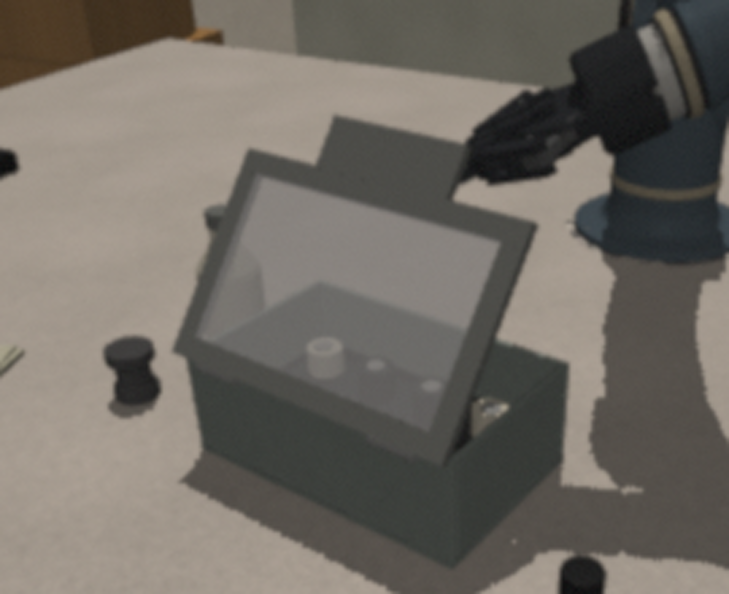

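```bash
python3 - <<'E'
from sup import *
p,r=loadcmd()
W=[]
prev=None
for th,n in [(.8,4),(.7,4),(.6,4),(.5,4),(.4,4),(.3,4),(.2,6),(.1,6),(.05,4),(0,4),(-.04,4)]:
    x=-.205*np.cos(th)-.012;z=solvez(x,.042,25,55,th)[0];print(th,round(x,4),round(z,4));W.append((x,.042,z,25,55,n))
o,p,r=rows(p,r,W);show(o)
# predicted support theta along rounded cmd
pc,rc=loadcmd();t=[]
for q in o: pc=pc+rc.apply(np.array(q[3:6])/1e3);t.append(under(pc,rc)[0])
print(np.round(t,3))
E
```

```text
0.8 -0.1548 0.1317
0.7 -0.1688 0.1196
0.6 -0.1812 0.1033
0.5 -0.1919 0.0853
0.4 -0.2008 0.0662
0.3 -0.2078 0.0465
0.2 -0.2129 0.0261
0.1 -0.216 0.0054
0.05 -0.2167 -0.005
0 -0.217 -0.0155
-0.04 -0.2168 -0.0238
[0, 0, 0, -3, -4, -1, 0, 0, 0, 0, -4, -3, -1, 0, 0, 0, 0, -3, -4, -1, 0, 0, 0, 0, -4, -3, -1, 0, 0, 0, 0, -3, -4, 0, 0, 0, 0, 0, -3, -4, -1, 0, 0, 0, 0, -3, -3, -1, 0, 0, 0, 0, -2, -4, 0, 0]
[0, 0, 0, -3, -4, 0, 0, 0, 0, 0, -2, -5, 0, 0, 0, 0, 0, -3, -4, 0, 0, 0, 0, 0, -3, -5, 0, 0, 0, 0, 0, -2, -4, 1, 0, 0, 0, 0, -2, -5, 0, 0, 0, 0, 0, -2, -5, 1, 0, 0, 0, 0, -2, -5, 0, 0]
[0, 0, 0, -2, -4, 1, 0, 0, 0, 0, -2, -5, 1, 0, 0, 0, 0, -2, -5, 1, 0, 0, 0, 0, -2, -5, 1, 0, 0, 0, 0, -1, -5, 1, 0, 0, 0, 0, -1, -5, 1, 0, 0, 0, 0, -2, -5, 1, 0, 0, 0, 0, -1, -5, 2, 0]
[0, 0, 0, -1, -3, 1, 0, 0, 0, 0, -1, -3, 1, 0, 0, 0, 0, 0, -3, 1, 0, 0, 0, 0, -1, -4, 1, 0, 0, 0, 0, -1, -3, 1, 0, 0, 0, 0, 0, -3, 1, 0, 0, 0, 0, -1, -3, 1, 0, 0, 0, 0, 0, -4, 1, 0]
[0, 0, 0, -1, -3, 1, 0, 0, 0, 0, 0, -3, 1, 0, 0, 0, 0, -1, -3, 2, 0, 0, 0, 0, 0, -4, 1, 0, 0, 0, 0, 0, -2, 1, 0, 0, 0, 0, 0, -3, 1, 0, 0, 0, 0, 0, -2, 1, 0, 0, 0, 0, -1, -2, 1, 0]
[0, 0, 0, 0, -3, 1, 0, 0, 0, 0, 0, -2, 1, 0, 0, 0, 0, 0, -3, 1, 0, 0, 0, 0, 0, -2, 1, 0, 0, 0, 0, 0, -2, 1, 0, 0, 0, 0, 0, -2, 1, 0, 0, 0, 0, 0, -2, 1, 0, 0, 0, 0, 0, -1, 1, 0]
[ 0.884  0.857  0.829  0.802  0.775  0.747  0.724  0.7    0.674  0.649
  0.625  0.597  0.576  0.55   0.525  0.499  0.478  0.452  0.426  0.399
  0.375  0.35   0.324  0.298  0.282  0.267  0.254  0.234  0.216  0.204
  0.185  0.169  0.15   0.135  0.118  0.098  0.088  0.076  0.066  0.051
  0.036  0.025  0.01  -0.    -0.011 -0.022 -0.032 -0.039]
```

Call:
servo_tool(plan=[0,0,0,-3,-4,-1,0,0,0,0,-4,-3,-1,0,0,0,0,-3,-4,-1,0,0,0,0,-4,-3,-1,0,0,0,0,-3,-4,0,0,0,0,0,-3,-4,-1,0,0,0,0,-3,-3,-1,0,0,0,0,-2,-4,0,0])

```text
time: 11.15
tcp_pos: [0.501, -0.0123, 0.2164]
orientation: [2.007, -0.004, 0.481]
contact_force: [-0.8, -0.8, -0.4]
opening: -0.0002
```

```bash
python3 look.py 8 scene top
```

```text
t 11.15 q [-0.383, 0.418, -0.265, 2.239, 1.291, 1.346, -1.084] p [ 0.501  -0.0123  0.2164] case rel hinge -0.1663 0.044 0.1214 pitchdown 25.0 zaz -1.088 x [0.887 0.463 0.004] F [-0.8 -0.8 -0.4] op -0.0002
support theta 0.717 [0.014 0.011 0.025] [0.184 0.03 ]
```

View pics/scene8.png

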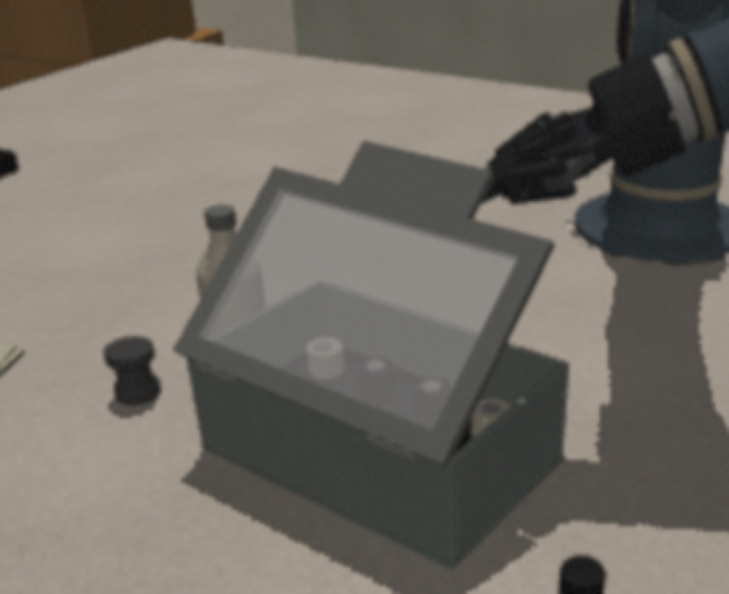

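View pics/top8.png

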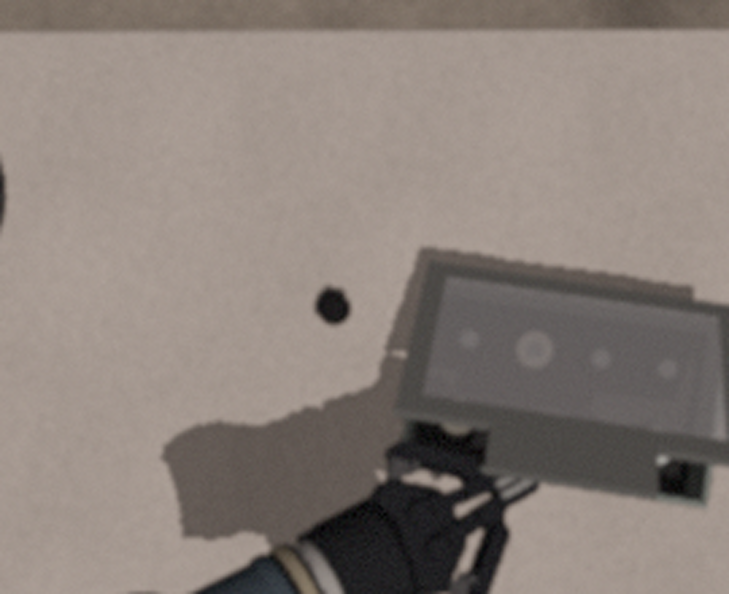

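Call:
servo_tool(plan=[0,0,0,-3,-4,0,0,0,0,0,-2,-5,0,0,0,0,0,-3,-4,0,0,0,0,0,-3,-5,0,0,0,0,0,-2,-4,1,0,0,0,0,-2,-5,0,0,0,0,0,-2,-5,1,0,0,0,0,-2,-5,0,0])

```text
time: 12.25
tcp_pos: [0.4779, -0.009, 0.1817]
orientation: [2.007, -0.003, 0.481]
contact_force: [0.0, 0.2, -1.3]
opening: -0.0001
```

```bash
python3 look.py 9 scene top
```

```text
t 12.25 q [-0.413, 0.475, -0.276, 2.292, 1.296, 1.345, -1.203] p [ 0.4779 -0.009   0.1817] case rel hinge -0.1896 0.0442 0.0867 pitchdown 25.0 zaz -1.089 x [0.887 0.462 0.003] F [ 0.   0.2 -1.3] op -0.0001
support theta 0.512 [ 0.014  0.011 -0.013] [0.209 0.058]
```

View pics/scene9.png

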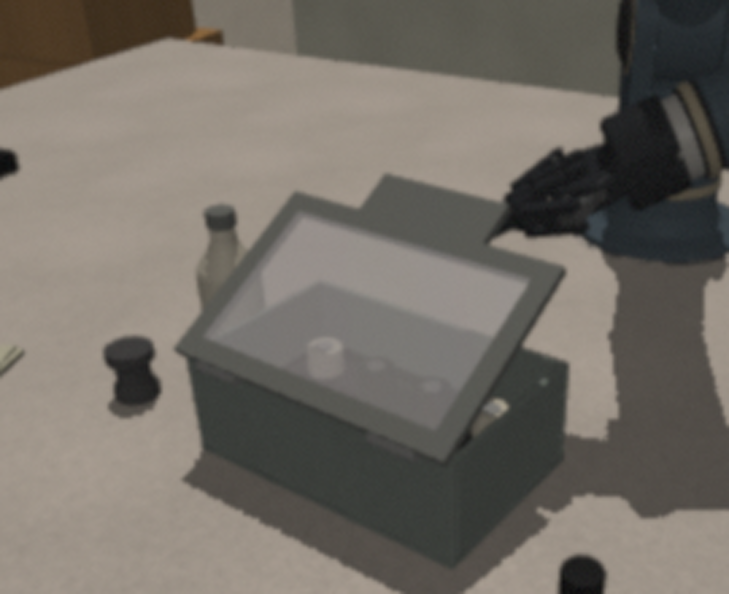

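View pics/top9.png

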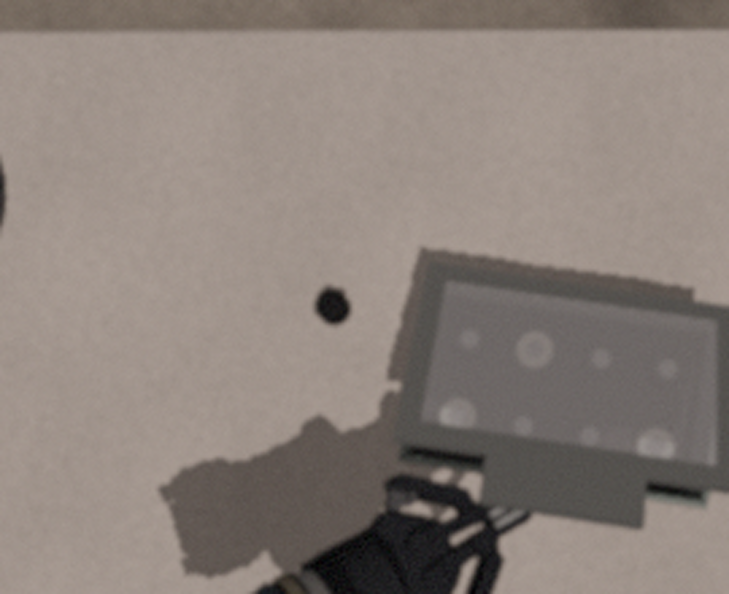

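```bash
python3 - <<'E'
from sup import *
p,r=loadcmd()
import numpy as np
# commanded so far = 16 rows executed: integrate
o=[(-3,-4,-1),(-4,-3,-1),(-3,-4,-1),(-4,-3,-1),(-3,-4,0),(-3,-4,-1),(-3,-3,-1),(-2,-4,0),(-3,-4,0),(-2,-5,0),(-3,-4,0),(-3,-5,0),(-2,-4,1),(-2,-5,0),(-2,-5,1),(-2,-5,0)]
for q in o:p=p+r.apply(np.array(q)/1e3)
d=p-H;print(d@UX,d@UY,d[2])
savecmd(p,r)
W=[]
for th,n,y0 in [(.4,4,.045),(.3,4,.048),(.2,6,.048),(.1,6,.048),(.05,4,.048),(0,4,.048),(-.04,4,.048)]:
    x=-.205*np.cos(th)-.013;z=solvez(x,y0,25,55,th)[0];W.append((x,y0,z,25,55,n));a=under(*target2(x,y0,z,25,55));print(th,round(x,4),round(z,4),a[1],a[2:])
p0=p;o,p,r=rows(p,r,W);show(o)
pc,rc=p0,r;t=[]
for q in o: pc=pc+rc.apply(np.array(q[3:6])/1e3);t.append(under(pc,rc)[0])
print(np.round(t,3));savecmd(p,r)
E
```

```text
-0.19203146861406575 0.04268025842947189 0.08505258513449013
0.4 -0.2018 0.0671 [ 0.0145  0.011  -0.011 ] (np.float64(0.20958841355011767), np.float64(0.05767845479579163))
0.3 -0.2088 0.0478 [ 0.0145  0.011  -0.009 ] (np.float64(0.20829552672396112), np.float64(0.059193774968519054))
0.2 -0.2139 0.0276 [ 0.0145  0.011  -0.009 ] (np.float64(0.20821179434982975), np.float64(0.05919377496851905))
0.1 -0.217 0.007 [ 0.0145  0.011  -0.009 ] (np.float64(0.20816319095087701), np.float64(0.059193774968519054))
0.05 -0.2177 -0.0034 [ 0.0145  0.011  -0.009 ] (np.float64(0.2081512658361268), np.float64(0.059193774968519054))
0 -0.218 -0.0138 [ 0.0145  0.011  -0.009 ] (np.float64(0.2081473015581872), np.float64(0.05919377496851906))
-0.04 -0.2178 -0.0221 [ 0.0145  0.011  -0.009 ] (np.float64(0.20814981453988637), np.float64(0.05919377496851907))
[0, 0, 0, -2, -5, 0, 0, 0, 0, 0, -1, -5, 0, 0, 0, 0, 0, -2, -5, 1, 0, 0, 0, 0, -2, -4, 0, 0, 0, 0, 0, -1, -6, 0, 0, 0, 0, 0, -1, -5, 1, 0, 0, 0, 0, -1, -5, 0, 0, 0, 0, 0, -1, -5, 1, 0]
[0, 0, 0, 0, -3, 1, 0, 0, 0, 0, -1, -3, 1, 0, 0, 0, 0, -1, -3, 1, 0, 0, 0, 0, 0, -4, 1, 0, 0, 0, 0, -1, -3, 1, 0, 0, 0, 0, -1, -3, 1, 0, 0, 0, 0, 0, -3, 1, 0, 0, 0, 0, -1, -4, 1, 0]
[0, 0, 0, 0, -3, 2, 0, 0, 0, 0, -1, -3, 1, 0, 0, 0, 0, 0, -3, 1, 0, 0, 0, 0, 0, -4, 1, 0, 0, 0, 0, -1, -2, 1, 0, 0, 0, 0, 0, -2, 1, 0, 0, 0, 0, 0, -3, 1, 0, 0, 0, 0, 0, -2, 1, 0]
[0, 0, 0, 0, -3, 1, 0, 0, 0, 0, 0, -2, 1, 0, 0, 0, 0, 0, -2, 1, 0, 0, 0, 0, 0, -3, 1, 0, 0, 0, 0, 0, -2, 1, 0, 0, 0, 0, 0, -1, 1, 0, 0, 0, 0, 0, -2, 1, 0, 0, 0, 0, 0, -2, 1, 0]
[ 0.473  0.449  0.423  0.402  0.374  0.349  0.323  0.298  0.284  0.268
  0.252  0.233  0.217  0.201  0.186  0.166  0.149  0.133  0.118  0.099
  0.088  0.077  0.062  0.051  0.036  0.025  0.015 -0.001 -0.011 -0.018
 -0.028 -0.039]
```

Call:
servo_tool(plan=[0,0,0,-2,-5,0,0,0,0,0,-1,-5,0,0,0,0,0,-2,-5,1,0,0,0,0,-2,-4,0,0,0,0,0,-1,-6,0,0,0,0,0,-1,-5,1,0,0,0,0,-1,-5,0,0,0,0,0,-1,-5,1,0])

```text
time: 13.35
tcp_pos: [0.4617, -0.0014, 0.1442]
orientation: [2.007, -0.003, 0.481]
contact_force: [-0.7, -0.8, -1.6]
opening: -0.0002
```

Call:
servo_tool(plan=[0,0,0,0,-3,1,0,0,0,0,-1,-3,1,0,0,0,0,-1,-3,1,0,0,0,0,0,-4,1,0])

```text
time: 13.85
tcp_pos: [0.4592, -0.0006, 0.1309]
orientation: [2.007, -0.004, 0.481]
contact_force: [-2.7, -0.8, 0.3]
opening: 0.0001
```

```bash
python3 look.py 10 scene top
```

```text
t 13.85 q [-0.452, 0.587, -0.283, 2.327, 1.313, 1.343, -1.36] p [ 0.4592 -0.0006  0.1309] case rel hinge -0.2092 0.0501 0.0359 pitchdown 25.0 zaz -1.088 x [0.887 0.462 0.004] F [-2.7 -0.8  0.3] op 0.0001
support theta 0.242 [ 0.012  0.011 -0.009] [0.207 0.06 ]
```

View pics/scene10.png

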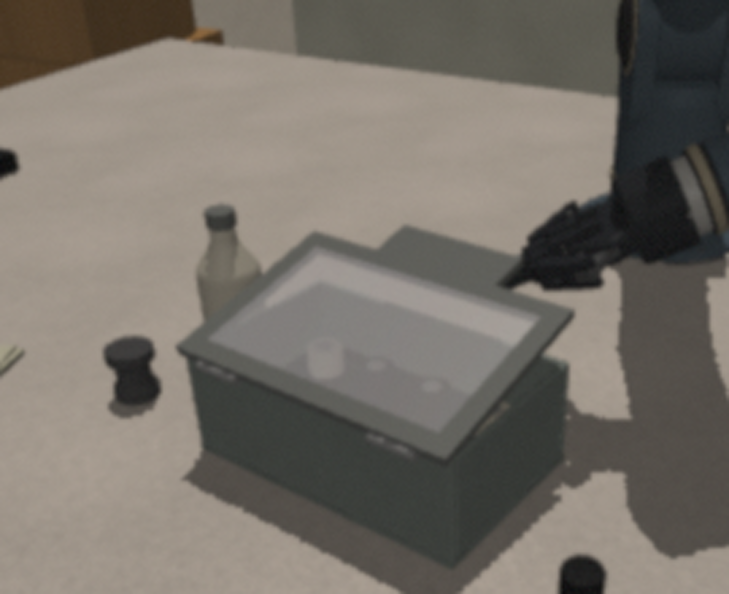

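View pics/top10.png

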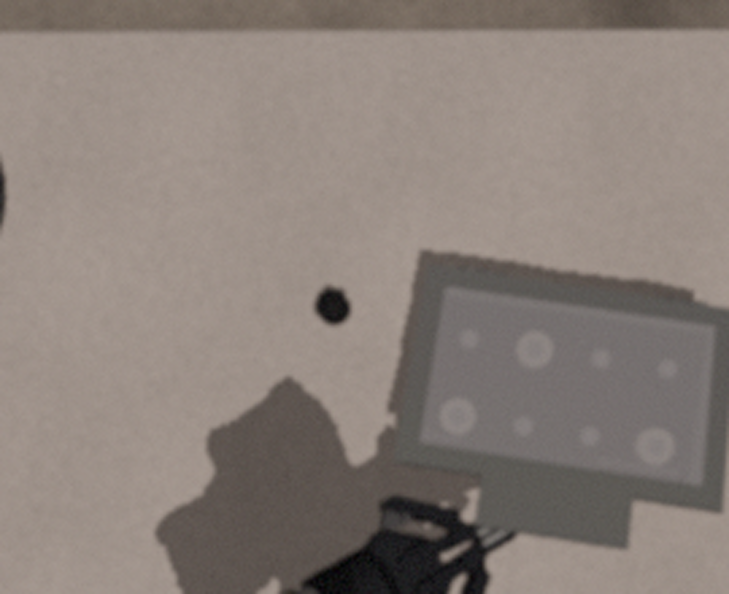

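Call:
servo_tool(plan=[0,0,0,-1,-3,1,0,0,0,0,-1,-3,1,0,0,0,0,0,-3,1,0,0,0,0,-1,-4,1,0])

```text
time: 14.45
tcp_pos: [0.4561, -0.0001, 0.1174]
orientation: [2.007, -0.004, 0.481]
contact_force: [-0.1, 0.4, -1.3]
opening: -0.0
```

Call:
servo_tool(plan=[0,0,0,0,-3,2,0,0,0,0,-1,-3,1,0,0,0,0,0,-3,1,0,0,0,0,0,-4,1,0,0,0,0,-1,-2,1,0,0,0,0,0,-2,1,0,0,0,0,0,-3,1,0,0,0,0,0,-2,1,0])

```text
time: 15.45
tcp_pos: [0.4536, -0.0002, 0.0936]
orientation: [2.007, -0.003, 0.481]
contact_force: [-0.5, 0.1, -1.8]
opening: 0.0004
```

```bash
python3 look.py 11 scene top
```

```text
t 15.45 q [-0.466, 0.677, -0.276, 2.335, 1.344, 1.334, -1.46] p [ 4.536e-01 -2.000e-04  9.360e-02] case rel hinge -0.2149 0.0497 -0.0014 pitchdown 25.0 zaz -1.088 x [0.887 0.462 0.003] F [-0.5  0.1 -1.8] op 0.0004
support theta 0.06 [ 0.012  0.011 -0.009] [0.207 0.06 ]
```

View pics/scene11.png

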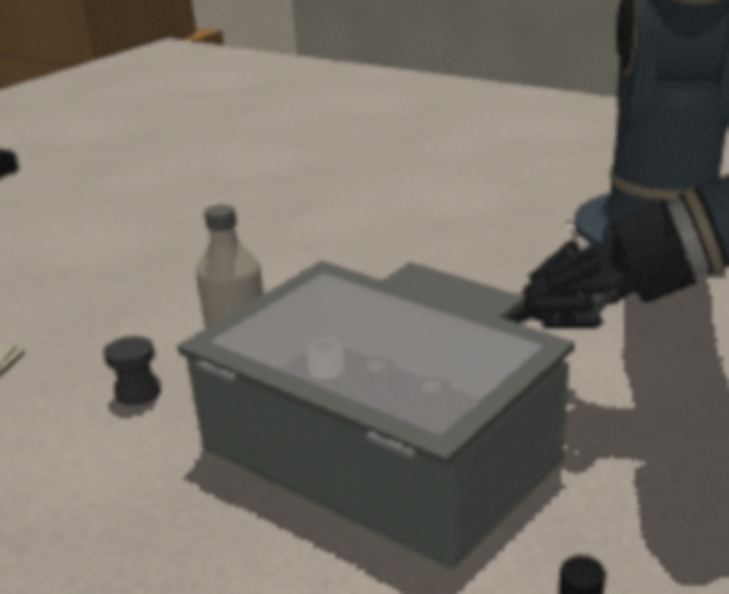

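View pics/top11.png

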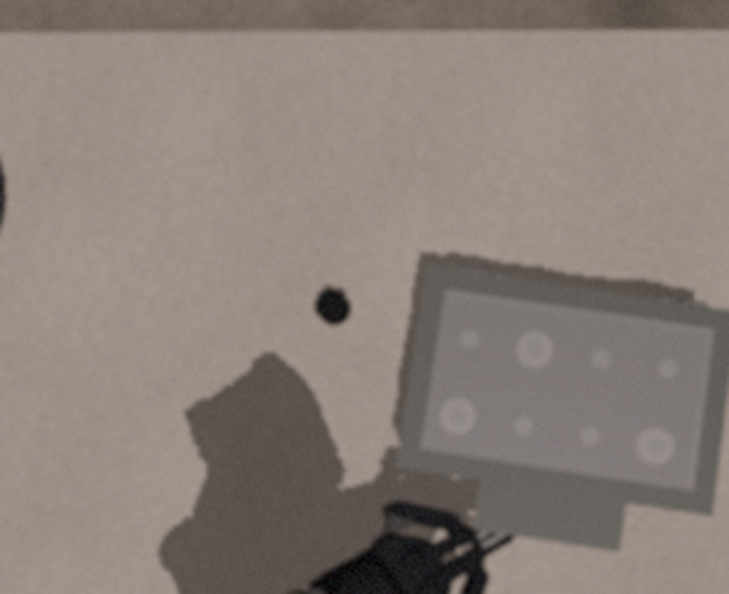

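Call:
servo_tool(plan=[0,0,0,0,-3,1,0,0,0,0,0,-2,1,0,0,0,0,0,-2,1,0,0,0,0,0,-3,1,0,0,0,0,0,-2,1,0,0,0,0,0,-1,1,0,0,0,0,0,-2,1,0,0,0,0,0,-2,1,0])

```text
time: 16.55
tcp_pos: [0.4539, -0.0001, 0.075]
orientation: [2.007, -0.004, 0.481]
contact_force: [-0.9, -0.1, 0.2]
opening: 0.0003
```

```bash
python3 look.py 12 scene top
```

```text
t 16.55 q [-0.47, 0.723, -0.27, 2.332, 1.364, 1.329, -1.504] p [ 4.539e-01 -1.000e-04  7.500e-02] case rel hinge -0.2146 0.0499 -0.02 pitchdown 25.0 zaz -1.088 x [0.886 0.463 0.004] F [-0.9 -0.1  0.2] op 0.0003
support theta -0.026 [ 0.01   0.011 -0.011] [0.21 0.06]
```

View pics/scene12.png

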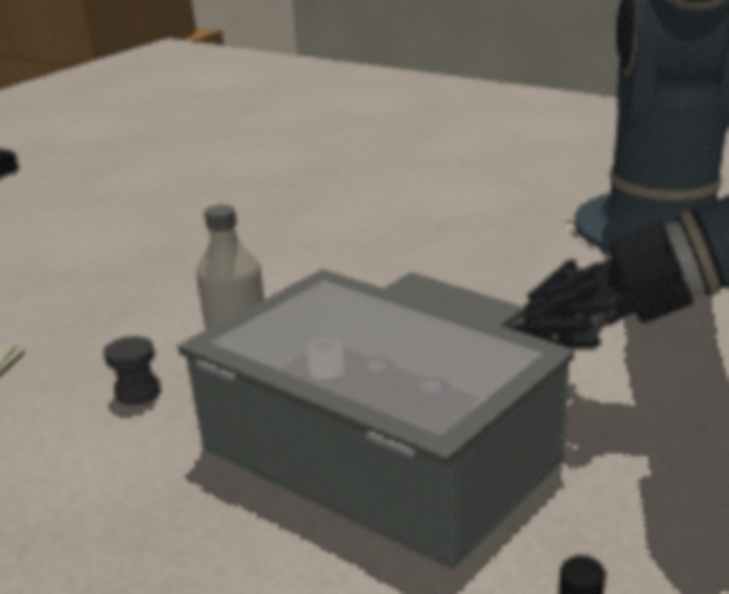

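View pics/top12.png

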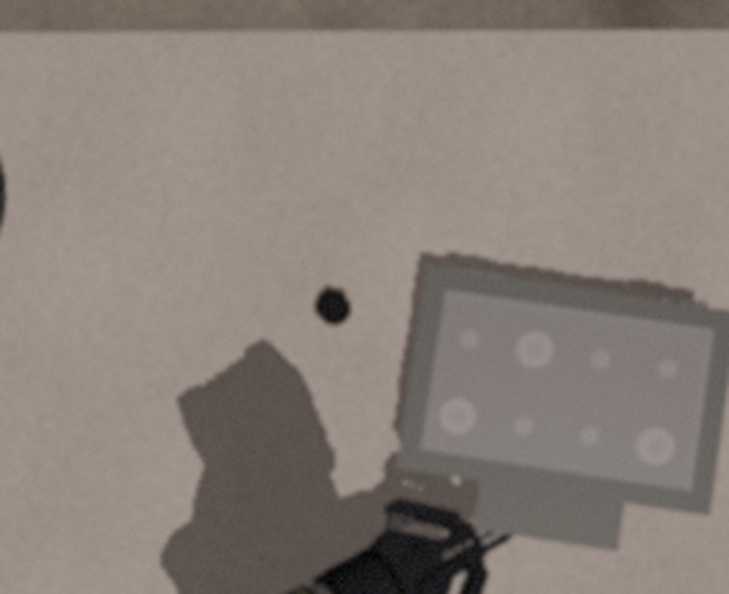

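Call:
servo_tool(plan=[0,0,0,0,-2,1,0,0,0,0,0,-2,1,0,0,0,0,0,-2,1,0,0,0,0,0,-2,1,0,0,0,0,0,0,0,0])

```text
time: 17.27
tcp_pos: [0.4539, -0.0004, 0.0659]
orientation: [2.007, -0.003, 0.481]
contact_force: [-0.2, 0.4, 0.2]
opening: 0.0001
```

```bash
python3 look.py 13 scene; python3 - <<'E'
from pl import *
a=load("scene12")["img"].astype(int);b=load("scene13")["img"].astype(int);c=load("scene11")["img"].astype(int)
s=(slice(130,215),slice(155,305))
print(np.abs(a-b)[s].mean(),np.abs(a-c)[s].mean())
sa=(slice(130,180),slice(155,260))
print(np.abs(a-b)[sa].mean(),np.abs(a-c)[sa].mean())
E
```

```text
t 17.275 q [-0.472, 0.745, -0.267, 2.33, 1.374, 1.327, -1.523] p [ 4.539e-01 -4.000e-04  6.590e-02] case rel hinge -0.2146 0.0496 -0.0291 pitchdown 25.0 zaz -1.088 x [0.887 0.463 0.003] F [-0.2  0.4  0.2] op 0.0001
support theta -0.073 [ 0.01   0.011 -0.009] [0.209 0.058]
1.747111111111111 6.4142745098039216
0.7151746031746031 4.7161904761904765
```

View pics/scene13.png

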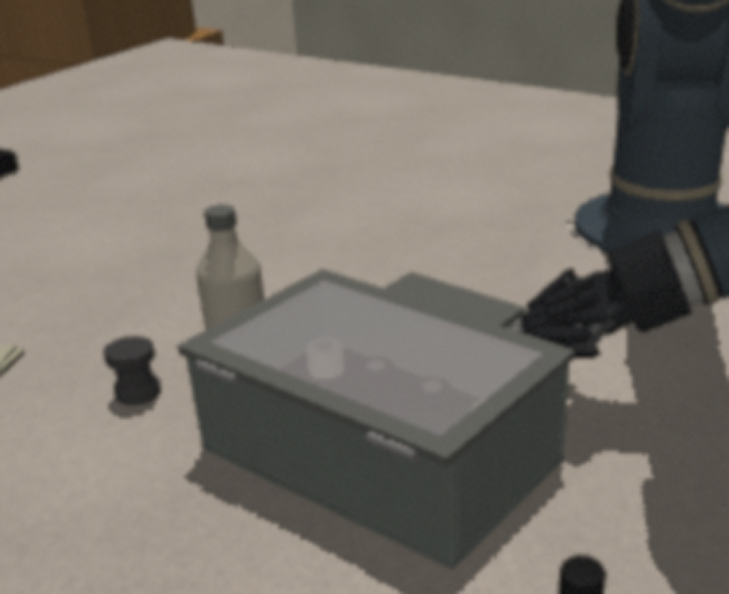

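Call:
servo_tool(plan=[0,0,0,0,-4,-9,0,0,0,0,0,-8,-18,0,0,0,0,0,-8,-18,0,0,0,0,0,-8,-18,0,0,0,0,0,-8,-18,0,0,0,0,0,-8,-18,0,0,0,0,0,12,-20,0,0,0,0,0,20,-12,0])

```text
time: 18.32
tcp_pos: [0.3959, 0.111, 0.1106]
orientation: [2.008, -0.003, 0.483]
contact_force: [0.2, 1.1, -0.1]
opening: 0.0
```

Call:
servo_tool(plan=[0,0,0,0,23,-11,0,0,0,0,0,23,-11,0,0,0,0,0,0,0,0,0,0,0,0,0,0,0])

```text
time: 18.82
tcp_pos: [0.3958, 0.1099, 0.1611]
orientation: [2.007, -0.003, 0.481]
contact_force: [-0.4, -0.5, -0.2]
opening: -0.0
```

```bash
python3 look.py 14 scene top; python3 - <<'E'
from pl import *
a=load("scene14");b=load("scene13")
sa=(slice(130,180),slice(155,260));print(np.abs(a["img"].astype(int)-b["img"])[sa].mean())
print(((proj(a,[H+UX*-.21+UY*y for y in(-.06,.06)])-[90,40])*2.7).round())
t=load("top14");T=lambda x,y:((x+.5)/2.7-.5+90,(y+.5)/2.7-.5+40)
print("mount",onz(t,T(333,306),.024))
i=t["img"];cv2.imwrite("pics/top14f.png",cv2.resize(i[:,:,::-1],None,fx=1.5,fy=1.5))
a0=load("top0")["img"].astype(int)
for n,s in dict(bottle=(slice(200,240),slice(378,412)),loupe=(slice(165,190),slice(385,415)),mount=(slice(144,162),slice(205,222))).items():print(n,np.abs(a0-i)[s].mean())
E
```

```text
t 18.825 q [-0.629, 0.557, -0.423, 2.257, 1.045, 1.506, -1.357] p [0.3958 0.1099 0.1611] case rel hinge -0.2867 0.1512 0.0661 pitchdown 25.0 zaz -1.088 x [0.886 0.463 0.003] F [-0.4 -0.5 -0.2] op -0.0
support theta -9.0 [-0.062 -0.011 -0.065] [0.383 0.167]
5.714412698412699
[[406. 279.]
 [519. 314.]]
mount [0.65357451 0.1410438  0.024     ]
bottle 3.8517156862745097
loupe 3.639111111111111
mount 4.050108932461874
```

View pics/scene14.png

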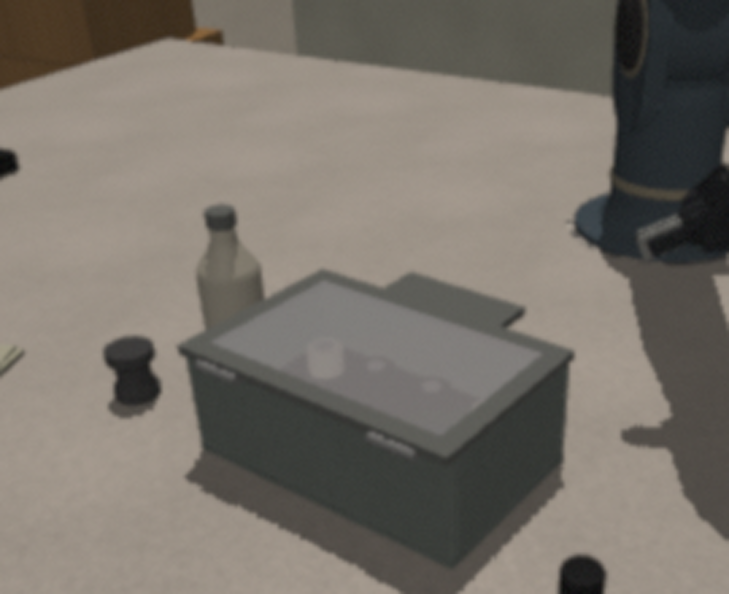

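```bash
ls pics | tail -3
```

```text
topc.png
wrist0.npz
wrist0.png
```

View pics/top14f.png

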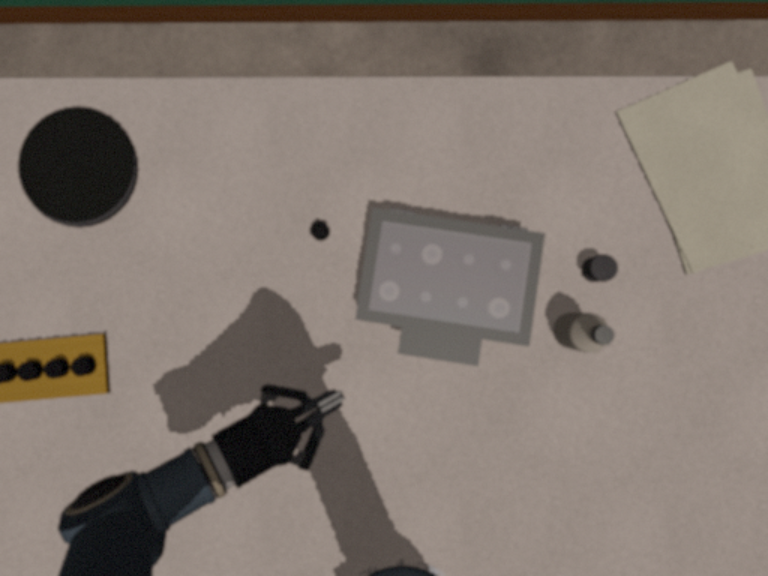

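```bash
python3 - <<'E'
from plant import *
print(close_job())
E
```

```text
the job is handed in; nothing more can be done
None
```

The cover is fully shut, and I handed the job in at about 19 s of the 64 s allowed.

**What I did:** With the fingers closed, I reached behind the tab and pushed the cover forward from about 1.7 rad to about 1.15 rad, where it began to fall. I then moved the hand over the tab and caught the cover from below at about 0.91 rad. I lowered it on the finger at about 0.2 rad/s, slowing to about 0.1 rad/s below 0.3 rad, until it rested on the case. Last, I lowered the finger free and backed the hand away to the front. The cover was never gripped.

**Last checks:**
- **Shut:** When the finger dropped a further 9 mm, the cover stayed still in the scene picture. The tab corners in that view are where a shut cover should put them.
- **Other objects:** The mount measures within 1 mm of where it started. The bottle and loupe looked the same in the top picture before and after, but I did not measure their positions again.
- **Forces:** The readings I took stayed under about 3 N.
- **One disagreement:** After I withdrew the hand, comparing pictures over part of the cover showed a larger difference than before (5.7 against 0.7). The edges and corners had not moved, so I took it as a change in light and reflection from the hand leaving.

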